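Hang the tack-test ball bins under the low rack and fill them

TASK

Set up the ball store for the tack tests: take the two empty bins off the shelf and hang both, still empty, on the rail under it, lip over the rail and swung down to hang flat. Then tip the steel balls from every scoop, reaching in under the low shelf, into the hung bin of the scoop's colour without losing any, and set each empty scoop back down level on the worktop. Do not press on the shelf, and leave the marker, the glue stick and the friction sled alone.

Things in the scene. Friction and masses are not known exactly. Their poses are not given: they have to be found in the camera images.
- rack: low bench rack, fixed: white board 120 (x) x 252 (y) x 16 mm, underside at z = 160 mm, top at 176, front edge at x = -60; grey steel sides (inner faces y = +-119 mm) and back sheet (front face x = 56), open in front. Origin: underside, centre; x to its back, z up. Black rubber bump bar below the rail, front face x = 26, z = 44 to 66 mm: the backs of hung bins rest on it
- rail_mid (a point): middle, on the axis, of the round steel bin rail, 8 mm thick, along the rack's y under the shelf (rack frame x = 34, z = 90 mm; 18 mm free behind). Room for two bins side by side, at about y = +57 and -57 mm. With the bin's front raised 10 to 20 deg its lip goes over the rail freely; held level, its back wall rubs on the bump bar
- bin_blue: blue plastic hook-on bin, open at the top, 90 (x) x 76 (y) x 60 mm (z), walls 3 mm, 0.09 to 0.14 kg. Origin: underside, centre; x to its back, z up. Hung flat it is level with its origin at x = -19, z = 37 mm in the rack's frame. Front pull: a bar 16 mm wide (y), 18 high, from the front wall to x = -90, axis at z = 45 mm. Starts on top of the shelf
- bin_blue_slot (a point): top of the slot of the blue bin's hook (x = 51, z = 57 mm), where the rail's top comes to lie. Hook 60 mm wide (y), open downward: top strip 3 mm thick at z = 57 to 60, lip 3 mm thick from x = 57 to 60 reaching down to z = 46 mm; slot 12 mm from the back wall to the lip
- bin_yellow: yellow plastic hook-on bin, open at the top, 90 (x) x 76 (y) x 60 mm (z), walls 3 mm, 0.09 to 0.14 kg. Origin: underside, centre; x to its back, z up. Hung flat it is level with its origin at x = -19, z = 37 mm in the rack's frame. Front pull: a bar 16 mm wide (y), 18 high, from the front wall to x = -90, axis at z = 45 mm. Starts on top of the shelf
- bin_yellow_slot (a point): top of the slot of the yellow bin's hook (x = 51, z = 57 mm), where the rail's top comes to lie. Hook 60 mm wide (y), open downward: top strip 3 mm thick at z = 57 to 60, lip 3 mm thick from x = 57 to 60 reaching down to z = 46 mm; slot 12 mm from the back wall to the lip
- scoop_blue_a: blue plastic scoop, 168 mm long, 58 wide, 40 high (walls 36), walls 3 mm, open at the top and nose. Origin: underside, centre of the flat bottom (x = -23 to 23 mm); x to the nose, z up. Handle: a straight bar 18 mm wide (y), 20 high, from x = -26 to -106, axis at z = 30 mm. 0.10 kg; holds 0 to 3 balls of 18 mm. Lies level on the worktop
- scoop_blue_a_nose (a point): middle of the nose edge of the floor (x = 65, z = 14 mm; side walls there reach z = 30); inner width 52 mm. The floor is flat to x = 23, then ramps up 15 deg to this edge: level, it keeps the balls in; they roll out over the nose from about 28 deg nose-down, and all are out by 42 deg. Beyond world x = 0.46 m the free worktop ends on the left at y = 0.03 m (a machine's plate)
- scoop_blue_b: blue plastic scoop, 168 mm long, 58 wide, 40 high (walls 36), walls 3 mm, open at the top and nose. Origin: underside, centre of the flat bottom (x = -23 to 23 mm); x to the nose, z up. Handle: a straight bar 18 mm wide (y), 20 high, from x = -26 to -106, axis at z = 30 mm. 0.10 kg; holds 0 to 3 balls of 18 mm. Lies level on the worktop, along its front edge at the left
- scoop_blue_b_nose (a point): middle of the nose edge of the floor (x = 65, z = 14 mm; side walls there reach z = 30); inner width 52 mm. The floor is flat to x = 23, then ramps up 15 deg to this edge: level, it keeps the balls in; they roll out over the nose from about 28 deg nose-down, and all are out by 42 deg. Beyond world x = 0.46 m the free worktop ends on the left at y = 0.03 m (a machine's plate)
- scoop_yellow: yellow plastic scoop, 168 mm long, 58 wide, 40 high (walls 36), walls 3 mm, open at the top and nose. Origin: underside, centre of the flat bottom (x = -23 to 23 mm); x to the nose, z up. Handle: a straight bar 18 mm wide (y), 20 high, from x = -26 to -106, axis at z = 30 mm. 0.10 kg; holds 0 to 2 balls of 24 mm. Lies level on the worktop
- scoop_yellow_nose (a point): middle of the nose edge of the floor (x = 65, z = 14 mm; side walls there reach z = 30); inner width 52 mm. The floor is flat to x = 23, then ramps up 15 deg to this edge: level, it keeps the balls in; they roll out over the nose from about 28 deg nose-down, and all are out by 42 deg. Beyond world x = 0.46 m the free worktop ends on the left at y = 0.03 m (a machine's plate)
- ball_a1: steel ball, 18 mm, 24 g; origin at its centre; starts in scoop_blue_a; may be absent
- ball_a2: steel ball, 18 mm, 24 g; origin at its centre; starts in scoop_blue_a; may be absent
- ball_a3: steel ball, 18 mm, 24 g; origin at its centre; starts in scoop_blue_a; may be absent
- ball_b1: steel ball, 18 mm, 24 g; origin at its centre; starts in scoop_blue_b; may be absent
- ball_b2: steel ball, 18 mm, 24 g; origin at its centre; starts in scoop_blue_b; may be absent
- ball_b3: steel ball, 18 mm, 24 g; origin at its centre; starts in scoop_blue_b; may be absent
- ball_y1: steel ball, 24 mm, 57 g; origin at its centre; starts in scoop_yellow; may be absent
- ball_y2: steel ball, 24 mm, 57 g; origin at its centre; starts in scoop_yellow; may be absent
- marker_red: red marker pen, 16x122x16 mm, lying in front of the rack; a bystander, leave it alone
- glue_stick: orange glue stick, 20x98x20 mm, lying near the front edge at the left; a bystander, leave it alone
- friction_sled: flat grey friction sled with a knob on top, 63x79x24 mm, right of the rack; a bystander, leave it alone

How it is judged:
On the way, in this order (a step that is already met when the one before it is completed fails the run):
1. both bins hang flat on the rail under the shelf, released and empty (z of bin_blue in the frame of rack between 0.03 and 0.043 m and x of bin_blue in the frame of rack between -0.027 and -0.012 m and y of bin_blue in the frame of rack between -0.085 and 0.085 m and angle between each of bin_blue, bin_yellow's own z axis and vertical below 0.1 rad and z of bin_yellow in the frame of rack between 0.03 and 0.043 m and x of bin_yellow in the frame of rack between -0.027 and -0.012 m and y of bin_yellow in the frame of rack between -0.085 and 0.085 m and contact force between each of bin_blue, bin_yellow and the fingers below 0.5 N and distance between each of ball_a1, ball_a2, ball_a3, ball_b1, ball_b2, ball_b3, ball_y1, ball_y2 and bin_blue above 0.09 m and distance between each of ball_a1, ball_a2, ball_a3, ball_b1, ball_b2, ball_b3, ball_y1, ball_y2 and bin_yellow above 0.09 m), for 0.3 s.
2. every ball lies in the hung bin of its scoop's colour (z of bin_blue in the frame of rack between 0.03 and 0.043 m and x of bin_blue in the frame of rack between -0.027 and -0.012 m and y of bin_blue in the frame of rack between -0.085 and 0.085 m and angle between each of bin_blue, bin_yellow's own z axis and vertical below 0.1 rad and z of bin_yellow in the frame of rack between 0.03 and 0.043 m and x of bin_yellow in the frame of rack between -0.027 and -0.012 m and y of bin_yellow in the frame of rack between -0.085 and 0.085 m and x of ball_a1 in the frame of bin_blue between -0.043 and 0.043 m and y of ball_a1 in the frame of bin_blue between -0.036 and 0.036 m and z of ball_a1 in the frame of bin_blue between 0 and 0.056 m and x of ball_a2 in the frame of bin_blue between -0.043 and 0.043 m and y of ball_a2 in the frame of bin_blue between -0.036 and 0.036 m and z of ball_a2 in the frame of bin_blue between 0 and 0.056 m and x of ball_a3 in the frame of bin_blue between -0.043 and 0.043 m and y of ball_a3 in the frame of bin_blue between -0.036 and 0.036 m and z of ball_a3 in the frame of bin_blue between 0 and 0.056 m and x of ball_b1 in the frame of bin_blue between -0.043 and 0.043 m and y of ball_b1 in the frame of bin_blue between -0.036 and 0.036 m and z of ball_b1 in the frame of bin_blue between 0 and 0.056 m and x of ball_b2 in the frame of bin_blue between -0.043 and 0.043 m and y of ball_b2 in the frame of bin_blue between -0.036 and 0.036 m and z of ball_b2 in the frame of bin_blue between 0 and 0.056 m and x of ball_b3 in the frame of bin_blue between -0.043 and 0.043 m and y of ball_b3 in the frame of bin_blue between -0.036 and 0.036 m and z of ball_b3 in the frame of bin_blue between 0 and 0.056 m and x of ball_y1 in the frame of bin_yellow between -0.043 and 0.043 m and y of ball_y1 in the frame of bin_yellow between -0.036 and 0.036 m and z of ball_y1 in the frame of bin_yellow between 0 and 0.056 m and x of ball_y2 in the frame of bin_yellow between -0.043 and 0.043 m and y of ball_y2 in the frame of bin_yellow between -0.036 and 0.036 m and z of ball_y2 in the frame of bin_yellow between 0 and 0.056 m), for 0.3 s.
At the end, for the whole second after the job is handed in: Both bins hang level on the rail (origin within 7 mm of the hung place in x and z, tilt under 0.10 rad); all balls of the blue scoops are in the blue bin, those of the yellow scoop in the yellow bin; every scoop stands level (within 0.08 rad) on the worktop; all at rest (all of step 2 and height (world z) of scoop_blue_a between -0.004 and 0.006 m and angle between each of scoop_blue_a, scoop_blue_b, scoop_yellow's own z axis and vertical below 0.08 rad and height (world z) of scoop_blue_b between -0.004 and 0.006 m and height (world z) of scoop_yellow between -0.004 and 0.006 m and linear speed of each of bin_blue, bin_yellow, scoop_blue_a, scoop_blue_b, scoop_yellow below 0.02 m/s); the robot touches nothing.
It fails at once if a bystander (marker, glue stick, friction sled) is moved more than 40 mm (distance of any of marker_red, glue_stick, friction_sled from where it was at the start of the episode above 0.04 m).
It fails at once if a scoop, the fingers or the arm press on the rack with more than 20 N (contact force between any of scoop_blue_a, scoop_blue_b, scoop_yellow, the arm, the fingers and rack above 20 N).
Of ball_a1, ball_a2, ball_a3, ball_b1, ball_b2, ball_b3, ball_y1, ball_y2 only 3 to 6 are there at a start; the rules pass over those that are not, and their reading is None.
At some moment in a run one of scoop_blue_a, scoop_yellow may be knocked a few centimetres aside while the robot is not near it.
It also fails if it takes over 210 s, if anything falls off the work surface, if the arm or the gripper's body presses on something with over 40 N, if the wrist force passes 120 N, or if a joint passes its speed limit or range.

ROBOT

A 6-joint arm with a two-finger parallel gripper is mounted at the origin on a cart in front of the work surface, level with it; the furniture and walls round the work are solid. World frame = base frame: x ahead of the robot, y to its left, z up, the work surface at z = 0. Lengths are in m, angles in rad, forces in N, time in s.
With the tool pointing down it reaches from about 0.35 to 0.975 m from the base axis. Payload 4.9 kg.
Tool frame: the origin (TCP) lies at the very end of the fingers, on their centre line; the grasp point (between the pads) lies 19 mm behind it (pinch_z is the distance from the TCP to the grasp point, in m); z points along the fingers, y is the line along which they close (so a half turn about z gives the same grasp; the last joint's range is limited). The gripper opens to 85 mm and grips with 20 to 120 N. Pads are 22 mm wide; open, the fingers measure 114 mm over their backs; the gripper's body (76 mm by 85 mm) begins 54 mm behind the grasp point. The pads swing forward as they close: fully open they stand 13 mm farther back than shut.
Start: joints at [1.211, 0.053, 1.613, -0, 1.476, -0.119], TCP at [0.149, 0.607, 0.231] pointing down, gripper open.
Joint ranges: [-3.01, 3.01], [-1.01, 2.22], [0.06, 2.58], [-1.02, 4.17], [0.09, 2.62], [-3.14, 3.14]. Speed limits (rad/s): [2.57, 2.57, 3.14, 3.14, 3.14, 3.14].

INTERFACE

Orientations are given as a unit quaternion [w, x, y, z].
In Python, from plant import * gives the robot as it stands. The module is installed in compiled form; this text tells all that it offers.
- The arm moves only by the tool play_rows, never from a script. Its arguments are lists of equal length, an entry for each row: "linear": the shift along the world's x, y, z in m, a list of three; "turn": the turn about the world's z in degrees. A call has 1 to 8 rows; each row shifts and turns the commanded pose from where the row before left it; what a row does not reach is not made up. A row lasts 1/8 s, in which the tool goes at most 62.5 mm and 10.7 degrees, less where a joint would pass 70% of its speed; a pose out of reach is approached as far as the arm can. A call is refused whole if a number of a shift passes 0.0625 or a number of a turn 10.7, either way. A call with a gripper value outside its range is refused whole. "hand" is the finger opening in m, from 0 to 0.0854, set as the call begins (left out, the last holds). The fingers move at their own pace and stop on an object; the grip force is fixed at half the most. Time passes only in rows, so rows that do not move let the fingers close. It gives the time, the measured TCP pose, the force, the opening and the grip force at its end, in the units of the state.
- state(): the state, without advancing time (a new reading comes with each control period).
- grab_frame(name): name is "side" or "top" or "wrist"; returns the picture (400x640x3 uint8, red, green, blue); there is no depth.
- camera_info(name): a dict with "camera_matrix" (3x3 intrinsics, pixels), "origin" and "attitude" of the camera in the world; the wrist camera has in their place "mount" (4x4, takes a point from camera to tool coordinates, whose origin is the TCP and whose axes are the flange's). Camera axes: x right, y down, z forward; pixel columns grow to the right and rows downward; lengths in m; the calibration is good to about 2 mm. A picture is of the moment at which its call begins: read the wrist's pose just before it. camera_info takes no time and is no camera call.
- job_done(): hands the job in; it is judged then, once.
Trained networks look in the newest picture that a camera, given by its name, has taken for a name from the list of things; names that differ only in an ending like _2 or _b are one class to them, and where a whole thing is asked for, a point or a joint stands for the part that bears it (a point fixed in the world has none). Each returns a list of dicts, best first, with "p" (0 to 1); they miss things now and then, are a little off and sometimes report something else, mostly with a low value. They report only what shows in the picture. A call takes as long as a camera call.
- trace(camera, thing): "region" (400x640 bool, what is visible of it) and "location" ([column, row] in pixels, amid what is visible of it).
The state is a dict: "time": time; "joint_pos": joint angles; "joint_vel": joint speeds; "joint_efforts": joint torques, N m; "tool_pos": TCP position; "tool_rot": TCP orientation; "contact_force": force on the tool from outside, world axes, zero at the start; "ft_torque": the same for the moment, N m; "gripper_width": opening from 0.0 (shut) to 1.0 (fully open); "grasp_force": force on a finger pad.
Only numpy, scipy, OpenCV 4.12 (cv2) and the standard library are available. Lean on these libraries where they do the work, as an engineer would, in place of code of your own. Each camera call takes 0.05 s, during which the arm holds its last target. There are 200 camera calls.

## Working session

There is one attempt and no reset: what is moved stays moved. The work goes in short steps, Python scripts to look and compute and a tool call to move; the robot and the scene stay as the last step left them, time stands still between calls to the robot, and variables do not carry over. Pictures are saved under pics/ and viewed, at most 14 in all, crops included, and the job is handed in when it is done.

Besides the shell and the picture viewer there is one more tool, called after "Request:" as a command line: name --pt "numbers of a row" for each row, then --argument value for the rest. play_rows: Moves the arm, as the interface text tells. Its arguments: {"type":"object","properties":{"linear":{"type":"array","items":{"type":"array","items":{"type":"number"}}},"turn":{"type":"array","items":{"type":"number"}},"hand":{"type":"number"}},"required":["linear","turn"]}

```bash
mkdir -p pics; cat > h.py <<'E'
from plant import *
import numpy as np, cv2
from scipy.spatial.transform import Rotation as R
def rot(a):
    a=np.array(a,float)
    return a if a.shape==(3,3) else R.from_quat(np.r_[a[1:],a[0]]).as_matrix()
def cam(n,st=None):
    c=camera_info(n); K=np.array(c["camera_matrix"])
    if "mount" in c:
        st=st or state(); M=np.array(c["mount"]); Rt=rot(st["tool_rot"])
        return K,Rt@M[:3,:3],Rt@M[:3,3]+np.array(st["tool_pos"])
    return K,rot(c["attitude"]),np.array(c["origin"])
def px2w(C,uv,z):
    K,Rc,o=C; uv=np.atleast_2d(uv).astype(float)
    d=(Rc@np.linalg.inv(K)@np.c_[uv,np.ones(len(uv))].T).T
    return o+d*((z-o[2])/d[:,2])[:,None]
def w2px(C,P):
    K,Rc,o=C; q=(K@Rc.T@(np.atleast_2d(P)-o).T).T
    return q[:,:2]/q[:,2:]
def rect(C,reg,z):
    ys,xs=np.nonzero(reg); p=px2w(C,np.c_[xs,ys],z)[:,:2].astype(np.float32)*1000
    return cv2.minAreaRect(p)
def save(n,f): cv2.imwrite("pics/"+f,cv2.cvtColor(f2(n),cv2.COLOR_RGB2BGR))
E
cat > a.py <<'E'
from h import *
s=state(); print(s["time"],s["tool_rot"],s["gripper_width"])
for n in ["top","side"]:
    C=cam(n); print(n,C[2].round(3),C[1].round(2).tolist(),C[0][0,0])
    im=grab_frame(n); cv2.imwrite(f"pics/{n}0.png",im[...,::-1])
C=cam("top")
for t,z in [("rack",.176),("bin_blue",.236),("bin_yellow",.236),("scoop_blue_a",.036),("scoop_yellow",.036),("marker_red",.01),("glue_stick",.01),("friction_sled",.02),("ball_a1",.012),("ball_y1",.015)]:
    for d in trace("top",t)[:4]:
        print(t,round(d["p"],2),np.round(d["location"]),px2w(C,d["location"],z)[0].round(3),[np.round(v) for v in rect(C,d["region"],z)] if d["region"].any() else 0)
E
python3 a.py
```

```text
0.0 [-2.46980660e-04  1.20124420e-01  9.92758318e-01 -9.92501691e-04] 0.9977372415114031
top [ 0.231 -0.12   1.585] [[-0.01, -0.98, 0.19], [-1.0, 0.01, -0.01], [0.0, -0.19, -0.98]] 411.1879596900057
side [0.067 1.242 1.183] [[-0.95, -0.17, 0.26], [-0.31, 0.54, -0.78], [-0.01, -0.82, -0.57]] 508.3953232887765
rack 0.59 [378. 186.] [ 0.543 -0.35   0.176] [array([ 538., -343.]), array([134., 262.]), np.float64(4.0)]
bin_blue 0.67 [399. 188.] [ 0.522 -0.411  0.236] [array([ 505., -408.]), array([150.,  89.]), np.float64(4.0)]
bin_yellow 0.94 [360. 189.] [ 0.519 -0.28   0.236] [array([ 507., -287.]), array([ 81., 151.]), np.float64(88.0)]
bin_yellow 0.55 [314. 194.] [ 0.504 -0.128  0.236] [array([ 481., -130.]), array([ 49., 143.]), np.float64(80.0)]
bin_yellow 0.52 [399. 190.] [ 0.516 -0.411  0.236] [array([ 504., -410.]), array([155.,  93.]), np.float64(4.0)]
bin_yellow 0.41 [220. 227.] [0.398 0.186 0.236] [array([398., 155.]), array([144.,  50.]), np.float64(89.0)]
scoop_yellow 0.66 [290. 200.] [ 0.522 -0.034  0.036] [array([506., -36.]), array([ 58., 159.]), np.float64(90.0)]
marker_red 0.46 [384. 229.] [ 0.411 -0.394  0.01 ] [array([ 407., -395.]), array([ 17., 113.]), np.float64(16.0)]
friction_sled 0.53 [446. 209.] [ 0.482 -0.634  0.02 ] [array([ 486., -634.]), array([61., 62.]), np.float64(68.0)]
ball_a1 0.66 [291. 199.] [ 0.531 -0.037  0.012] [array([508., -35.]), array([ 59., 166.]), np.float64(90.0)]
ball_y1 0.71 [361. 188.] [ 0.571 -0.312  0.015] [array([ 552., -312.]), array([ 98., 176.]), np.float64(88.0)]
```

View pics/top0.png

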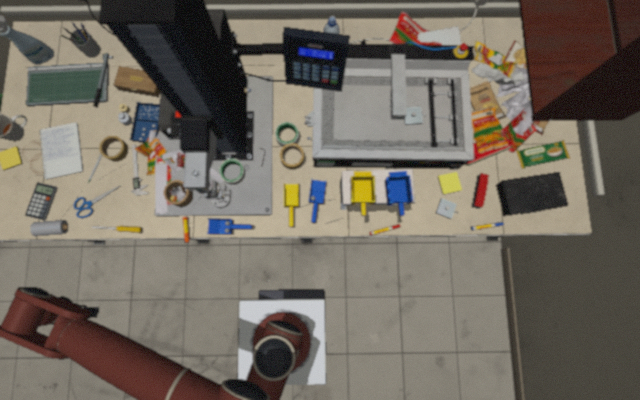

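View pics/side0.png

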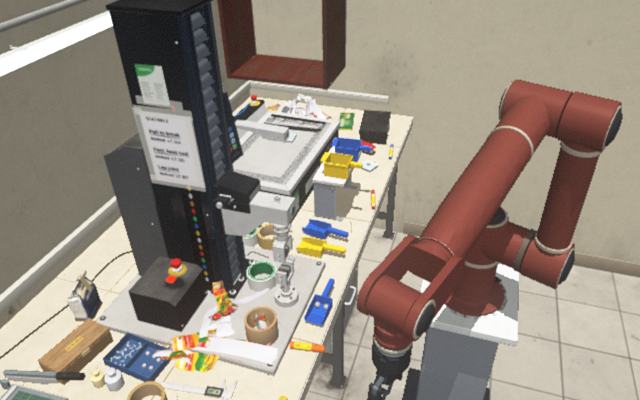

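The top view shows the yellow bin at (360,188) and the blue bin at (399,188), pulls facing the front. The yellow scoop is at (292,200), blue_a at (318,197) and blue_b at (230,227), nose to the left. The marker is at (384,229), the glue stick at (185,230) and the sled at (447,208). In the side view the rack is free of clutter in front. I'm moving above the bins.

Request:
play_rows --pt "0.035 -0.042 0.03" --pt "0.035 -0.042 0.03" --pt "0.035 -0.042 0.03" --pt "0.035 -0.042 0.03" --pt "0.035 -0.042 0.03" --pt "0.035 -0.042 0.03" --pt "0.004 -0.06 0" --pt "0.004 -0.06 0" --turn '[-10,-10,-10,-10,-10,-10,-10,-10]' --hand 0.05

```text
time: 1.6
tool_pos: [0.3673, 0.2332, 0.412]
tool_rot: [0.0, 0.732, 0.681, 0.001]
contact_force: [1.0, -0.9, 1.0]
gripper_width: 0.584
grasp_force: 0.0
```

Request:
play_rows --pt "0 -0.06 0" --pt "0 -0.06 0" --pt "0 -0.06 0" --pt "0 -0.06 0" --pt "0 -0.06 0" --pt "0 -0.06 0" --pt "0 -0.06 0" --pt "0 -0.06 0" --turn '[-10.4,-10.4,-10.4,-10.4,-10.4,-10.4,-10.4,-10.4]'

```text
time: 2.6
tool_pos: [0.3665, -0.2471, 0.4117]
tool_rot: [0.0, 1.0, 0.023, 0.001]
contact_force: [1.1, 1.3, -0.8]
gripper_width: 0.586
grasp_force: 0.0
```

```bash
cat > b.py <<'E'
from h import *
import sys
s=state(); C=cam("wrist",s); im=grab_frame("wrist"); cv2.imwrite(f"pics/{sys.argv[1]}.png",im[...,::-1])
print(s["time"],np.round(s["tool_pos"],4),np.round(s["tool_rot"],3),np.round(s["joint_pos"],2),np.round(s["contact_force"],1),C[2].round(3),C[0][0,0])
np.savez(f"pics/{sys.argv[1]}.npz",K=C[0],R=C[1],o=C[2])
print(camera_info("wrist")["mount"])
E
python3 b.py w1
```

```text
2.6 [ 0.3665 -0.2471  0.4117] [0.    1.    0.023 0.001] [-0.76 -0.43  1.74  0.    1.83  0.76] [ 1.1  1.3 -0.8] [ 0.445 -0.244  0.556] 327.60158737422347
[[-1.43667510e-03 -9.50748862e-01 -3.09958928e-01  7.87179924e-02]
 [ 9.99998913e-01 -1.26337119e-03 -7.59858133e-04  8.84918697e-04]
 [ 3.30841075e-04 -3.09959683e-01  9.50749644e-01 -1.43755413e-01]
 [ 0.00000000e+00  0.00000000e+00  0.00000000e+00  1.00000000e+00]]
```

View pics/w1.png

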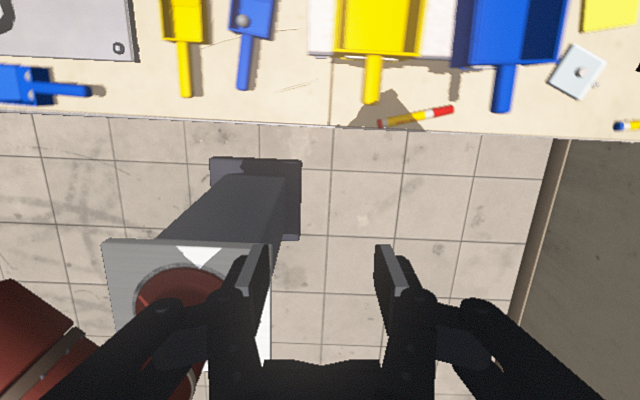

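The wrist camera sits in front of the fingers and looks back, with the pulls and handles just visible at the top. A half turn will give it a forward view into the rack.

Request:
play_rows --pt "0 -0.01 0" --pt "0 -0.01 0" --pt "0 -0.01 0" --pt "0 -0.01 0" --pt "0 -0.01 0" --pt "0 -0.01 0" --pt "0 -0.01 0" --pt "0 -0.01 0" --turn '[10.6,10.6,10.6,10.6,10.6,10.6,10.6,10.6]'

```text
time: 3.65
tool_pos: [0.367, -0.3253, 0.4114]
tool_rot: [0.0, 0.718, 0.696, 0.0]
contact_force: [-0.2, 0.3, -0.5]
gripper_width: 0.587
grasp_force: 0.0
```

Request:
play_rows --pt "0 0 0" --pt "0 0 0" --pt "0 0 0" --pt "0 0 0" --pt "0 0 0" --pt "0 0 0" --pt "0 0 0" --pt "0 0 0" --turn '[10.6,10.6,10.6,10.6,10.6,10.6,10.6,10.6]'

```text
time: 4.65
tool_pos: [0.367, -0.3249, 0.4114]
tool_rot: [0.0, 0.061, 0.998, -0.0]
contact_force: [0.4, -0.3, 0.5]
gripper_width: 0.583
grasp_force: 0.0
```

Request:
play_rows --pt "0 0 0" --pt "0 0 0" --turn '[9.8,0]'

```text
time: 4.9
tool_pos: [0.367, -0.325, 0.4114]
tool_rot: [0.0, -0.02, 1.0, -0.0]
contact_force: [-0.3, 0.1, 0.8]
gripper_width: 0.586
grasp_force: 0.0
```

```bash
python3 b.py w2
```

```text
4.9 [ 0.367  -0.325   0.4114] [ 0.   -0.02  1.   -0.  ] [-0.88 -0.31  1.65 -0.    1.8  -2.49] [-0.3  0.1  0.8] [ 0.287 -0.329  0.555] 327.60158737422347
[[-1.43887489e-03 -9.51023555e-01 -3.09115072e-01  8.00720951e-02]
 [ 9.99998911e-01 -1.47009684e-03 -1.31913980e-04 -8.78600997e-04]
 [-3.28975789e-04 -3.09114925e-01  9.51024634e-01 -1.43759839e-01]
 [ 0.00000000e+00  0.00000000e+00  0.00000000e+00  1.00000000e+00]]
```

View pics/w2.png

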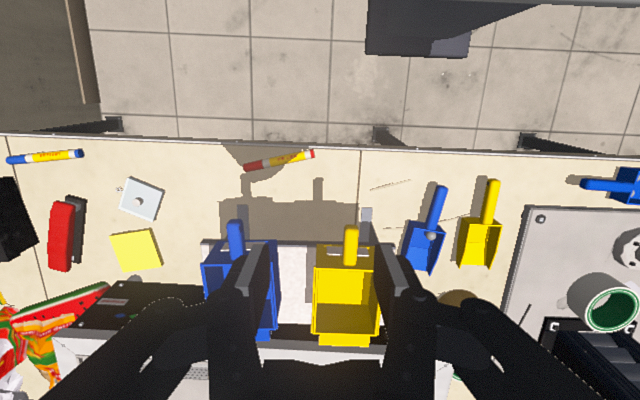

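Looking forward now. The blue bin pull is at (235,228) and the yellow pull at (351,235), with the board front edge near row 242. blue_a at (425,235) holds a ball, and the yellow scoop is at (480,235). Next I'll fit the poses by silhouette.

```bash
cat > fit.py <<'E'
from h import *
from scipy.optimize import minimize
def box(x0,x1,y,z0,z1,y0=None):
    return np.array([[x,s*y,z] for x in(x0,x1) for s in(-1,1) for z in(z0,z1)],float)/1000
BIN=[box(-45,45,38,0,60),box(-90,-45,8,36,54),box(45,60,30,57,60),box(57,60,30,46,60)]
SC=[np.vstack([box(-26,-23,29,0,40),box(-26,23,29,0,36),np.array([[.065,-.029,.014],[.065,.029,.014],[.065,-.029,.030],[.065,.029,.030]])]),box(-106,-26,9,20,40)]
def cmask(im,col):
    h=cv2.cvtColor(im,cv2.COLOR_RGB2HSV)
    lo,hi={"blue":((100,120,30),(130,255,255)),"yellow":((20,120,60),(36,255,255))}[col]
    return cv2.inRange(h,np.array(lo),np.array(hi))>0
def sil(C,parts,p,z0,S=4):
    x,y,a=p; m=np.zeros((400*S//2,640*S//2),np.uint8) if 0 else np.zeros((400,640),np.uint8)
    Rz=R.from_euler("z",a).as_matrix()
    out=np.zeros((400,640),np.float32)
    for P in parts:
        q=w2px(C,P@Rz.T+[x,y,z0]); hull=cv2.convexHull(q.astype(np.float32))[:,0]
        m[:]=0; cv2.fillConvexPoly(m,np.round(hull*16).astype(np.int32),255,cv2.LINE_AA,4)
        out=np.maximum(out,m/255)
    return out
def fit(C,mask,parts,z0,p0,ignore=None,roi=60):
    best=None
    w=np.ones((400,640),np.float32)
    if ignore is not None: w[ignore]=0
    near=cv2.dilate((sil(C,parts,p0,z0)>0).astype(np.uint8),np.ones((roi//2,roi//2)))>0
    M=(mask&near).astype(np.float32); M=cv2.GaussianBlur(M,(0,0),1.0)
    def cost(v):
        s=cv2.GaussianBlur(sil(C,parts,(v[0]/1000,v[1]/1000,v[2]/100),z0),(0,0),1.0)
        return float((np.abs(s-M)*w).sum()/M.sum())
    v0=np.array([p0[0]*1000,p0[1]*1000,p0[2]*100])
    for d in (12,4):
        r=minimize(cost,v0,method="Nelder-Mead",options=dict(initial_simplex=v0+np.vstack([np.zeros(3),np.eye(3)*d]),maxiter=150)); v0=r.x
    return v0,r.fun
def load(n):
    d=np.load(f"pics/{n}.npz"); return (d["K"],d["R"],d["o"]),cv2.imread(f"pics/{n}.png")[...,::-1].copy()
E
cat > c.py <<'E'
from fit import *
C,im=load("w2")
hs=cv2.cvtColor(im,cv2.COLOR_RGB2HSV); dark=(hs[...,2]<70)&(hs[...,1]<110)
dark=cv2.dilate(dark.astype(np.uint8),np.ones((5,5)))>0
dark[395:]=1
dark[:, 240:395]|=False
ov=im[...,::-1].copy()
for n,col,parts,z,p0 in [("bb","blue",BIN,.176,None),("by","yellow",BIN,.176,None),("sa","blue",SC,0,None),("sy","yellow",SC,0,None)]:
    px={"bb":(240,275),"by":(347,285),"sa":(425,238),"sy":(480,238)}[n]
    q=px2w(C,px,z+.03)[0]; p0=(q[0],q[1],0.07 if n[0]=="b" else 0)
    v,c=fit(C,cmask(im,col),parts,z,p0,dark)
    print(n,v.round(1),round(c,3))
    s=sil(C,parts,(v[0]/1e3,v[1]/1e3,v[2]/100),z); cs,_=cv2.findContours((s>.5).astype(np.uint8),cv2.RETR_EXTERNAL,cv2.CHAIN_APPROX_NONE); cv2.drawContours(ov,cs,-1,(0,0,255),1)
cv2.imwrite("pics/c1.png",cv2.resize(ov[180:360,180:520],None,fx=2.3,fy=2.3,interpolation=cv2.INTER_CUBIC))
g=cv2.cvtColor(im,cv2.COLOR_RGB2GRAY)
for c in (290,296,302,308): print(c,g[232:262,c].tolist())
E
python3 c.py
```

```text
bb [ 579.8 -430.    -3.1] 0.807
by [ 523.2 -291.    -1.7] 0.074
sa [ 543.6 -137.3  -11.4] 0.391
sy [527.5 -37.7   1.9] 0.189
290 [130, 128, 130, 129, 132, 128, 129, 131, 102, 79, 80, 74, 81, 138, 156, 219, 237, 240, 241, 240, 239, 244, 245, 244, 239, 238, 239, 241, 244, 243]
296 [129, 130, 132, 128, 128, 132, 132, 133, 106, 84, 79, 76, 83, 139, 154, 216, 235, 239, 242, 242, 239, 239, 241, 241, 243, 240, 240, 242, 243, 243]
302 [128, 131, 130, 128, 131, 129, 133, 133, 112, 83, 80, 79, 78, 122, 147, 206, 236, 244, 240, 239, 239, 240, 243, 243, 241, 237, 237, 243, 243, 239]
308 [128, 130, 130, 127, 130, 131, 133, 130, 119, 90, 78, 78, 80, 85, 89, 120, 134, 141, 141, 141, 142, 146, 145, 143, 144, 142, 144, 144, 141, 143]
```

View pics/c1.png

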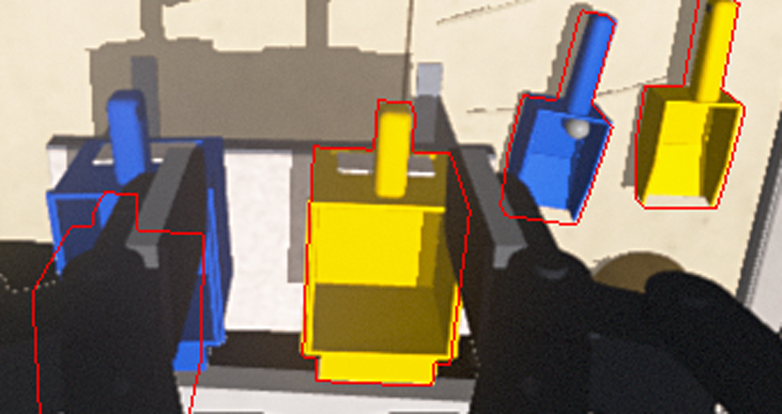

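```bash
cat > d.py <<'E'
from fit import *
C,im=load("w2")
print(px2w(C,[(201,243),(215,243.5),(296,245.3),(392,247),(201,241)],.176).round(4))
# crossings of board front edge in columns
g=cv2.cvtColor(im,cv2.COLOR_RGB2GRAY).astype(int)
for c in list(range(196,216,3))+list(range(386,402,3)): print(c,g[234:254,c].tolist())
hs=cv2.cvtColor(im,cv2.COLOR_RGB2HSV); print(hs[230,235],hs[260,215],hs[300,240+25])
dark=(hs[...,2]<70)&(hs[...,1]<110)
dark=cv2.dilate(dark.astype(np.uint8),np.ones((5,5)))>0; dark[:,190:]&=True
# fingers of gripper
dark|=cv2.fillPoly(np.zeros((400,640),np.uint8),[np.array([[238,250],[275,235],[280,330],[200,400],[60,400]])],1)>0
m=cmask(im,"blue"); m[:,290:]=0; dark[:,300:]=0
for y0 in (-.405,-.415):
    v,c=fit(C,m,BIN,.176,(.53,y0,0.03),dark,30); print(v.round(1),round(c,3))
m=cmask(im,"yellow"); m[:,395:]=0
dark[:]=0; dark[340:]=1; dark[:,376:]=1
v,c=fit(C,m,BIN,.176,(.523,-.291,0.03),dark,40); print(v.round(1),round(c,3))
for sx,nm in ((351,"y"),):
    for r in range(226,262,5): print(r,np.nonzero(m[r,330:375])[0][[0,-1]]+330)
b=cmask(im,"blue")
for r in range(218,242,4): print(r,np.nonzero(b[r,215:255])[0][[0,-1]]+215)
E
python3 d.py
```

```text
[[ 0.4824 -0.4754  0.176 ]
 [ 0.4824 -0.4575  0.176 ]
 [ 0.481  -0.3538  0.176 ]
 [ 0.4787 -0.2305  0.176 ]
 [ 0.4796 -0.4751  0.176 ]]
196 [230, 230, 230, 229, 230, 229, 230, 230, 230, 229, 229, 228, 228, 229, 227, 226, 226, 227, 227, 228]
199 [229, 229, 228, 228, 228, 229, 229, 232, 222, 217, 217, 224, 223, 225, 227, 227, 225, 229, 229, 228]
202 [229, 230, 230, 231, 223, 188, 122, 83, 78, 133, 155, 217, 237, 242, 242, 240, 235, 234, 234, 235]
205 [229, 229, 231, 233, 186, 104, 83, 81, 83, 126, 149, 213, 236, 242, 242, 239, 237, 233, 231, 234]
208 [228, 228, 230, 235, 185, 109, 82, 85, 83, 116, 136, 186, 224, 237, 234, 234, 232, 231, 229, 228]
211 [228, 230, 233, 236, 187, 110, 78, 78, 80, 88, 95, 126, 143, 149, 139, 122, 94, 72, 70, 71]
214 [231, 229, 233, 235, 214, 125, 78, 82, 83, 87, 93, 88, 77, 70, 70, 69, 71, 71, 70, 73]
386 [230, 229, 228, 229, 229, 229, 233, 239, 159, 82, 79, 92, 95, 91, 95, 93, 92, 91, 92, 93]
389 [231, 230, 230, 230, 232, 231, 234, 238, 159, 83, 76, 91, 94, 90, 93, 92, 90, 91, 94, 91]
392 [230, 228, 227, 227, 230, 231, 233, 236, 182, 98, 66, 65, 73, 120, 1
[... 160 characters left out ...]
 234, 235, 228, 222, 223, 222, 222, 164, 132, 136, 128, 125, 124, 128, 129]
401 [159, 132, 131, 135, 134, 128, 126, 129, 126, 127, 121, 120, 119, 105, 96, 76, 71, 56, 54, 55]
[112 176 225] [117  96  98] [131  59  61]
[ 565.9 -432.3  -30.5] 0.308
[ 564.7 -429.7  -25.4] 0.317
[ 524.1 -291.1   -2.5] 0.077
226 [345 356]
231 [344 358]
236 [344 358]
241 [343 358]
246 [337 374]
251 [343 374]
256 [330 373]
261 [330 373]Traceback (most recent call last):
  File "d.py", line 21, in <module>
    for r in range(218,242,4): print(r,np.nonzero(b[r,215:255])[0][[0,-1]]+215)
                                       ~~~~~~~~~~~~~~~~~~~~~~~~~~~^^^^^^^^
IndexError: index 0 is out of bounds for axis 0 with size 0
```

Board front edge is x≈0.481 and the rack centre about (0.541,−0.352) with yaw≈0.015. The yellow bin is at (0.524,−0.291) and its pull is free, so I'm grasping it.

Request:
play_rows --pt "0.035 0.017 -0.05" --pt "0.035 0.017 -0.05" --pt "0 0 -0.05" --pt "0 0 -0.04" --pt "0 0 -0.019" --pt "0 0 0" --turn '[-2,0,0,0,0,0]'

```text
time: 5.7
tool_pos: [0.4356, -0.2912, 0.2027]
tool_rot: [-0.001, -0.003, 1.0, 0.001]
contact_force: [-0.1, -0.1, -0.0]
gripper_width: 0.584
grasp_force: 0.0
```

Request:
play_rows --pt "0 0 0" --pt "0 0 0" --pt "0 0 0" --pt "0 0 0" --pt "0 0 0" --turn '[0,0,0,0,0]' --hand 0.0

```text
time: 6.32
tool_pos: [0.4368, -0.2923, 0.206]
tool_rot: [0.001, -0.003, 1.0, -0.001]
contact_force: [-0.8, 0.5, 5.4]
gripper_width: 0.171
grasp_force: 59.7
```

```bash
python3 b.py w3
```

```text
6.325 [ 0.4368 -0.2923  0.206 ] [ 0.001 -0.003  1.    -0.001] [-0.73 -0.17  1.87 -0.    1.44 -2.31] [-0.8  0.5  5.4] [ 0.356 -0.293  0.35 ] 327.60158737422347
[[-1.43859501e-03 -9.51027799e-01 -3.09102016e-01  8.00405002e-02]
 [ 9.99998917e-01 -1.46428738e-03 -1.48868151e-04 -9.02713099e-04]
 [-3.11036432e-04 -3.09101896e-01  9.51028875e-01 -1.43759345e-01]
 [ 0.00000000e+00  0.00000000e+00  0.00000000e+00  1.00000000e+00]]
```

View pics/w3.png

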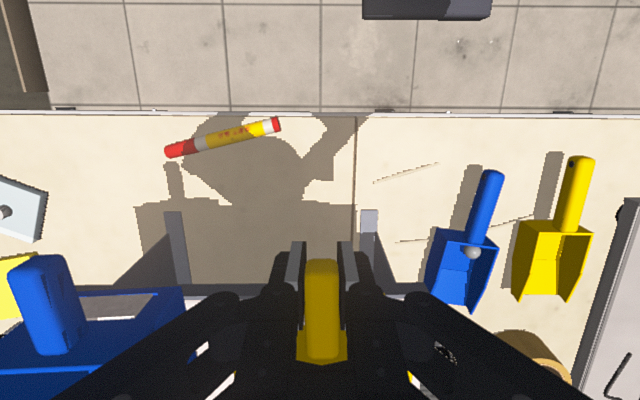

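Request:
play_rows --pt "0 0 0.025" --pt "0 0 0.025" --pt "-0.03 0 0" --pt "-0.045 0 0" --pt "-0.045 0 0" --pt "0 0 -0.045" --pt "0 0 -0.045" --pt "0 0 -0.045" --turn '[0,0,0,0,0,0,0,0]'

```text
time: 7.38
tool_pos: [0.3157, -0.2915, 0.1174]
tool_rot: [0.0, -0.003, 1.0, -0.0]
contact_force: [0.8, 1.2, -1.2]
gripper_width: 0.169
grasp_force: 58.8
```

```bash
python3 b.py w4 | head -1; python3 -c "
from h import *
im=grab_frame('side'); cv2.imwrite('pics/s1.png',cv2.resize(im[140:260,260:420],None,fx=5,fy=5,interpolation=cv2.INTER_CUBIC)[...,::-1])"
```

```text
7.375 [ 0.3157 -0.2915  0.1174] [ 0.    -0.003  1.    -0.   ] [-0.92 -0.35  2.16 -0.    1.32 -2.5 ] [ 0.8  1.2 -1.2] [ 0.236 -0.293  0.261] 327.60158737422347
```

View pics/s1.png

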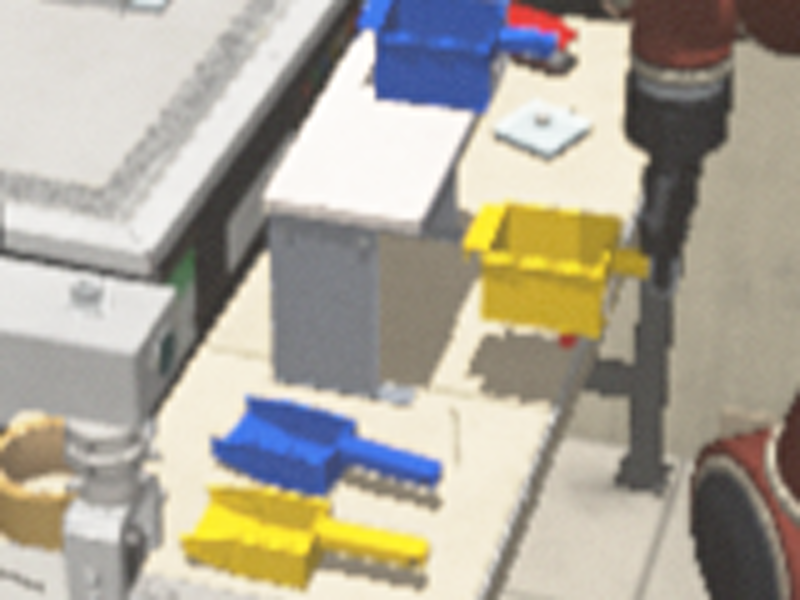

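The side view shows the yellow bin held about level in front of the rack. I'll tilt it by catching the hook under the shelf front edge and lifting the pull.

Request:
play_rows --pt "0.035 0 0" --pt "0 0 0.012" --pt "0 0 0.013" --pt "0 0 0.013" --pt "0 0 0.013" --pt "0 0 0" --turn '[0,0,0,0,0,0]'

```text
time: 8.22
tool_pos: [0.3508, -0.2921, 0.1712]
tool_rot: [0.0, -0.003, 1.0, -0.001]
contact_force: [-0.3, 0.3, -1.8]
gripper_width: 0.168
grasp_force: 58.9
```

```bash
python3 b.py w5 | head -1; python3 -c "
from h import *
im=grab_frame('side'); cv2.imwrite('pics/s2.png',cv2.resize(im[150:240,290:420],None,fx=6,fy=6,interpolation=cv2.INTER_CUBIC)[...,::-1])"
```

```text
8.225 [ 0.3508 -0.2921  0.1712] [ 0.    -0.003  1.    -0.001] [-0.86 -0.33  2.06 -0.    1.41 -2.43] [-0.3  0.3 -1.8] [ 0.271 -0.293  0.315] 327.60158737422347
```

View pics/s2.png

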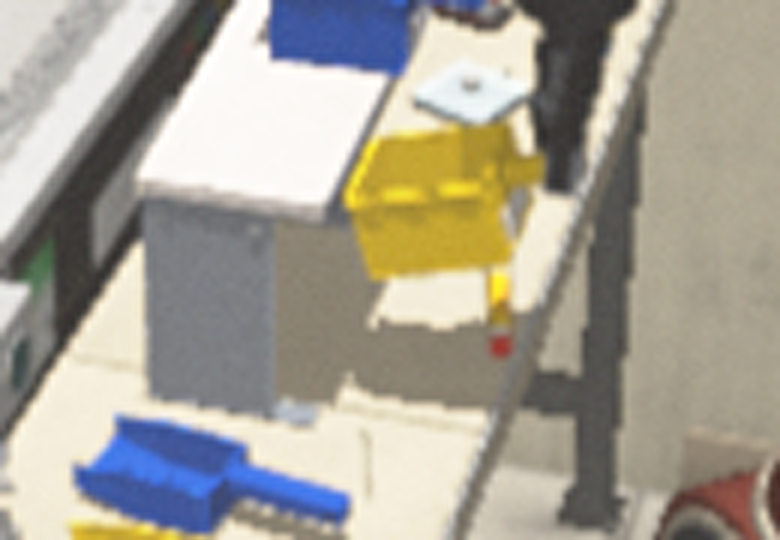

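```bash
cat > tilt.py <<'E'
from fit import *
def silT(C,parts,x,y,z,yaw,pitch):
    M=R.from_euler("zy",[yaw,pitch]).as_matrix()
    return sil(C,[P@M.T+[x,y,z] for P in parts],(0,0,0),0)
def fit_tilt(camn,col,parts,grip,local,yaw,p0=0,box=None,free=True):
    """pose with local point at grip(TCP grasp pt); finds pitch, dx, dz"""
    C=cam(camn); im=grab_frame(camn); m=cmask(im,col)
    def pose(v):
        M=R.from_euler("zy",[yaw,v[0]/50]).as_matrix()
        return np.array(grip)+[v[1]/1e3,v[2]/1e3*free,v[3]/1e3]-M@np.array(local)
    o=pose([p0*50,0,0,0]); near=cv2.dilate((silT(C,parts,*o,yaw,p0)>0).astype(np.uint8),np.ones((25,25)))>0
    Mk=cv2.GaussianBlur((m&near).astype(np.float32),(0,0),.8)
    def cost(v): return float(np.abs(cv2.GaussianBlur(silT(C,parts,*pose(v),yaw,v[0]/50),(0,0),.8)-Mk).sum()/Mk.sum())+1e-4*(v[1]**2+v[2]**2+v[3]**2)
    v0=np.array([p0*50,0,0,0.])
    for d in (6,3): r=minimize(cost,v0,method="Nelder-Mead",options=dict(initial_simplex=v0+np.vstack([np.zeros(4),np.eye(4)*d]))); v0=r.x
    return np.degrees(v0[0]/50),v0[1:].round(1),pose(v0).round(4),round(r.fun,3)
E
python3 -c "
from tilt import *
s=state();g=np.array(s['tool_pos'])+[0,0,.019]
for l in (-.087,-.080): print(fit_tilt('side','yellow',BIN,g,[l,0,.045],0.01,.2))"
```

```text
(np.float64(23.29732160371194), array([ 3. , -7.4, -4. ]), array([ 0.4162, -0.2985,  0.1094]), np.float64(0.349))
(np.float64(19.164750102099777), array([ 2.3,  2.4, -6.2]), array([ 0.4143, -0.2887,  0.1142]), np.float64(0.365))
```

Request:
play_rows --pt "0 0 -0.022" --pt "0 0 -0.023" --pt "0.03 0 0" --pt "0.03 0 0" --pt "0.014 0 0" --pt "0.014 0 0" --pt "0 0 0" --turn '[0,0,0,0,0,0,0]'

```text
time: 9.3
tool_pos: [0.4395, -0.2916, 0.1247]
tool_rot: [-0.0, -0.004, 1.0, -0.0]
contact_force: [-1.7, -0.5, -1.5]
gripper_width: 0.174
grasp_force: 59.1
```

Request:
play_rows --pt "0 0 -0.008" --pt "0 0 -0.007" --pt "0 0 0" --turn '[0,0,0]'

```text
time: 9.68
tool_pos: [0.4392, -0.2918, 0.1098]
tool_rot: [0.001, -0.003, 1.0, -0.0]
contact_force: [-1.4, -0.1, 3.8]
gripper_width: 0.167
grasp_force: 59.7
```

```bash
python3 -c "
from tilt import *
s=state();g=np.array(s['tool_pos'])+[0,0,.019];print(s['tool_pos'],s['contact_force'])
im=grab_frame('side'); cv2.imwrite('pics/s3.png',cv2.resize(im[150:240,290:420],None,fx=6,fy=6,interpolation=cv2.INTER_CUBIC)[...,::-1])"
```

```text
[ 0.43915187 -0.29178509  0.10977957] [-1.36312464 -0.13521287  3.80047036]
```

View pics/s3.png

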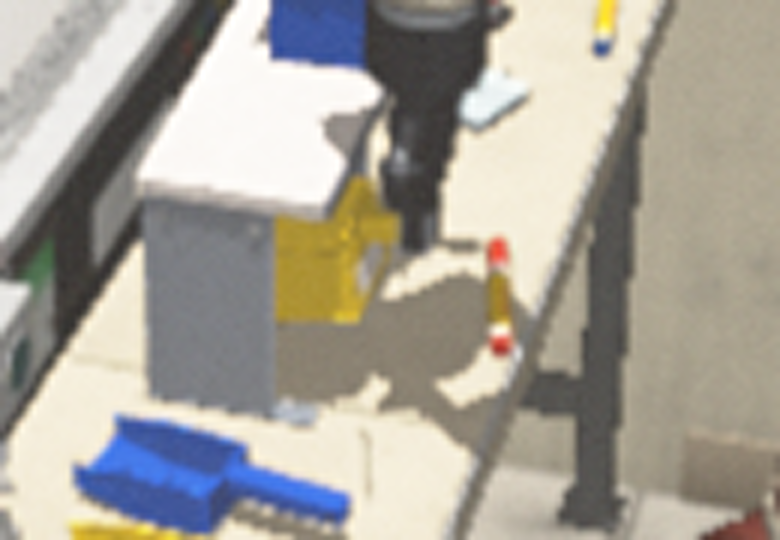

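The bin is over the rail with light contact. I'll test whether it is hooked with a small pull back.

Request:
play_rows --pt "-0.005 0 0" --pt "-0.004 0 0" --pt "0 0 0" --turn '[0,0,0]'

```text
time: 10.1
tool_pos: [0.4287, -0.2908, 0.1084]
tool_rot: [-0.001, -0.003, 1.0, 0.001]
contact_force: [0.1, 0.8, -1.4]
gripper_width: 0.174
grasp_force: 59.1
```

It was resting on the rail top, not hooked, so the lip must go about 8 mm deeper.

Request:
play_rows --pt "0 0 0.02" --pt "0.01 0 0" --pt "0.009 0 0" --pt "0 0 -0.009" --pt "0 0 -0.009" --pt "0 0 -0.002" --pt "0 0 0" --turn '[0,0,0,0,0,0,0]'

```text
time: 10.98
tool_pos: [0.4474, -0.2912, 0.1082]
tool_rot: [-0.002, -0.004, 1.0, 0.001]
contact_force: [-5.7, -0.6, 1.0]
gripper_width: 0.172
grasp_force: 59.5
```

Request:
play_rows --pt "0 0 -0.005" --pt "0 0 0" --turn '[0,0]'

```text
time: 11.22
tool_pos: [0.4465, -0.2915, 0.1037]
tool_rot: [-0.003, -0.004, 1.0, 0.0]
contact_force: [-11.2, -1.5, 6.5]
gripper_width: 0.171
grasp_force: 60.3
```

Request:
play_rows --pt "-0.005 0 0" --pt "-0.003 0 0" --pt "0 0 0" --turn '[0,0,0]'

```text
time: 11.6
tool_pos: [0.4424, -0.2913, 0.1043]
tool_rot: [0.002, -0.003, 1.0, -0.0]
contact_force: [6.4, -1.0, -4.4]
gripper_width: 0.174
grasp_force: 58.8
```

Hooked: the slot resists in both directions. Swinging it down and releasing.

Request:
play_rows --pt "0.003 0 -0.006" --pt "0 0 -0.008" --pt "0 0 -0.008" --pt "-0.001 0 -0.008" --pt "-0.001 0 -0.007" --pt "0 0 -0.003" --pt "0 0 0" --turn '[0,0,0,0,0,0,0]'

```text
time: 12.48
tool_pos: [0.4396, -0.2923, 0.0668]
tool_rot: [-0.004, -0.004, 1.0, 0.0]
contact_force: [-19.8, 4.1, 21.5]
gripper_width: 0.171
grasp_force: 64.6
```

Request:
play_rows --pt "0 0 0" --pt "0 0 0" --pt "0 0 0" --turn '[0,0,0]' --hand 0.035

```text
time: 12.85
tool_pos: [0.442, -0.2912, 0.064]
tool_rot: [-0.0, -0.004, 1.0, 0.0]
contact_force: [1.1, -0.5, -0.4]
gripper_width: 0.409
grasp_force: 0.0
```

```bash
python3 b.py w6 | head -1; python3 -c "
from tilt import *
print(fit_tilt('side','yellow',BIN,[.439,-.292,.082],[-.087,0,.045],0.01,0.05))"
```

```text
12.85 [ 0.442  -0.2912  0.064 ] [-0.    -0.004  1.     0.   ] [-0.72 -0.01  1.97  0.    1.18 -2.3 ] [ 1.1 -0.5 -0.4] [ 0.362 -0.293  0.208] 327.60158737422347
(np.float64(23.76694624270906), array([  5.6, -20.9,   6.7]), array([ 0.5061, -0.312 ,  0.0125]), np.float64(1.346))
```

View pics/w6.png

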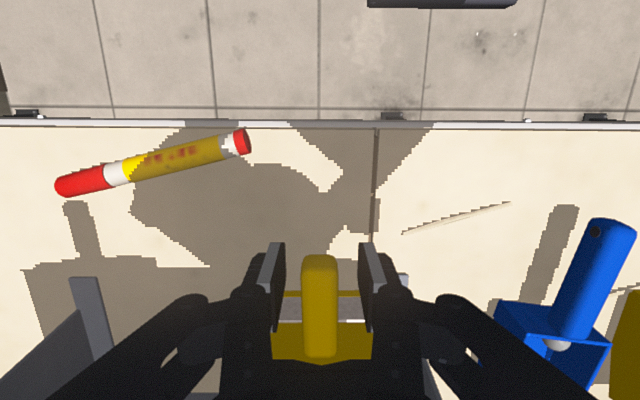

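Request:
play_rows --pt "0 0 0.05" --pt "0 0 0.05" --pt "-0.03 -0.02 0.05" --pt "-0.04 -0.03 0.05" --pt "0 -0.03 0.04" --pt "0 0 0" --turn '[0,0,0,0,0,0]' --hand 0.05

```text
time: 13.7
tool_pos: [0.3773, -0.3707, 0.3033]
tool_rot: [0.002, -0.002, 1.0, -0.003]
contact_force: [0.5, -0.2, -0.4]
gripper_width: 0.587
grasp_force: 0.0
```

```bash
sed -i 's/(100,120,30)/(104,80,30)/' fit.py; python3 b.py w7 | head -1; cat > e.py <<'E'
from fit import *
import sys
C,im=load(sys.argv[1])
for col in ("blue","yellow"):
    m=cmask(im,col).astype(np.uint8); n,l,st,ce=cv2.connectedComponentsWithStats(m)
    for i in range(1,n):
        if st[i,4]>150: print(col,st[i],ce[i].round())
E
python3 e.py w7
```

```text
13.7 [ 0.3773 -0.3707  0.3033] [ 0.002 -0.002  1.    -0.003] [-0.92 -0.22  1.75 -0.    1.6  -2.49] [ 0.5 -0.2 -0.4] [ 0.297 -0.371  0.447] 327.60158737422347
blue [ 454  195   64  109 3224] [488. 255.]
blue [ 234  264   86  127 4734] [285. 331.]
yellow [293 158  45  21 435] [315. 168.]
yellow [  5 166  47  17 444] [ 27. 175.]
yellow [ 522  185   64  111 4145] [555. 249.]
yellow [ 352  206   71   74 2443] [384. 246.]
yellow [ 103  257   65   52 2308] [136. 282.]
```

View pics/w7.png

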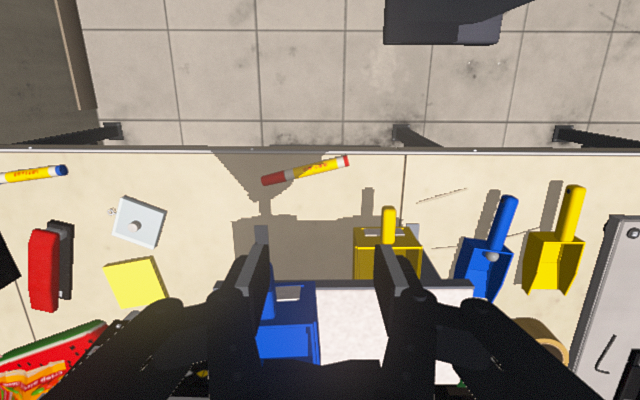

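The yellow bin hangs under the shelf, pull at (388,215). The blue pull is hidden behind a finger here, so I'll take it from picture w2 relative to the yellow pull, and check the hung yellow bin numerically.

```bash
python3 -c "
from fit import *
C,im=load('w2')
for col,(a,b) in (('blue',(215,255)),('yellow',(330,375))):
    m=cmask(im,col); 
    for r in range(216,242,3):
        q=np.nonzero(m[r,a:b])[0]
        if len(q): print(col,r,q[[0,-1]]+a)
print(px2w(C,[(235,220),(351.5,225)],.230).round(4))
C,im=load('w7')
m=cmask(im,'yellow')
for r in range(204,240,4):
    q=np.nonzero(m[r,340:430])[0]
    if len(q): print(r,q[[0,-1]]+340)
M=m.copy(); M[:,428:]=0; M[:,:340]=0; M[284:]=0
ig=np.zeros((400,640),bool); ig[276:]=1
xx,yy=np.meshgrid(range(640),range(400)); ig|=(xx<405)&(xx>372)&(yy>238)
for z in (.034,.037,.040): print(z,fit(C,M,BIN,z,(.524,-.292,.0),ig,30))
g=cv2.cvtColor(im,cv2.COLOR_RGB2GRAY)
print([int(np.argmax(np.diff(g[280:300,c].astype(int))))+280.5 for c in (332,345,358,462,468)])
print(px2w(C,[(228,289),(345,289),(472,289)],.176).round(4))
"
```

```text
blue 222 [229 238]
blue 225 [227 240]
blue 228 [227 239]
blue 231 [227 242]
blue 234 [227 243]
blue 237 [227 243]
blue 240 [228 254]
yellow 225 [346 356]
yellow 228 [344 357]
yellow 231 [344 358]
yellow 234 [344 358]
yellow 237 [344 358]
yellow 240 [343 357]
[[ 0.4258 -0.4161  0.23  ]
 [ 0.4268 -0.2909  0.23  ]]
208 [382 393]
212 [382 395]
216 [382 395]
220 [381 395]
224 [381 395]
228 [353 408]
232 [353 411]
236 [353 413]
0.034 (array([ 527.9986499 , -289.43784256,    3.04342208]), np.float64(0.18674995473904055))
0.037 (array([ 526.63913989, -289.91104858,    3.56762935]), np.float64(0.18603866953398926))
0.04 (array([ 526.01371542, -290.30154385,    3.9806307 ]), np.float64(0.1911374782036964))
[289.5, 289.5, 286.5, 288.5, 288.5]
[[ 0.4832 -0.4621  0.176 ]
 [ 0.4824 -0.3493  0.176 ]
 [ 0.4815 -0.2275  0.176 ]]
```

Request:
play_rows --pt "0.03 -0.0225 0" --pt "0.03 -0.0225 0" --pt "0 0 -0.04" --pt "0 0 -0.04" --pt "0 0 -0.02" --pt "0 0 0" --turn '[0,0,0,0,0,0]'

```text
time: 14.5
tool_pos: [0.436, -0.4113, 0.1959]
tool_rot: [-0.002, -0.004, 1.0, 0.002]
contact_force: [0.3, 0.2, -0.5]
gripper_width: 0.585
grasp_force: 0.0
```

Request:
play_rows --pt "0 0 0" --pt "0 0 0" --pt "0 0 0" --pt "0 0 0" --pt "0 0 0" --turn '[0,0,0,0,0]' --hand 0.0

```text
time: 15.12
tool_pos: [0.4373, -0.4139, 0.2011]
tool_rot: [0.001, -0.003, 1.0, -0.001]
contact_force: [-0.9, 0.0, 6.6]
gripper_width: 0.172
grasp_force: 60.1
```

```bash
python3 b.py w8|head -1; python3 -c "
from fit import *
for n,c in (('w3','yellow'),('w8','blue')):
    C,im=load(n); m=cmask(im,c)
    for r in range(246,300,4):
        q=np.nonzero(m[r,295:350])[0]
        if len(q): print(n,r,q[[0,-1]]+295)
"
```

```text
15.125 [ 0.4373 -0.4139  0.2011] [ 0.001 -0.003  1.    -0.001] [-0.88  0.02  1.7  -0.    1.42 -2.46] [-0.9  0.   6.6] [ 0.357 -0.415  0.345] 327.60158737422347
w3 262 [306 336]
w3 266 [305 337]
w3 270 [305 338]
w3 274 [304 338]
w3 278 [304 338]
w3 282 [304 338]
w3 286 [304 338]
w3 290 [304 338]
w3 294 [304 338]
w3 298 [304 338]
w8 262 [307 335]
w8 266 [304 338]
w8 270 [304 338]
w8 274 [304 339]
w8 278 [303 339]
w8 282 [303 340]
w8 286 [303 340]
w8 290 [303 339]
w8 294 [303 339]
w8 298 [303 340]
```

Request:
play_rows --pt "0 0 0.025" --pt "0 0 0.025" --pt "-0.03 0 0" --pt "-0.045 0 0" --pt "-0.045 0 0" --pt "0 0 -0.047" --pt "0 0 -0.046" --pt "0 0 -0.046" --turn '[0,0,0,0,0,0,0,0]'

```text
time: 16.18
tool_pos: [0.3162, -0.4127, 0.1082]
tool_rot: [-0.0, -0.003, 1.0, -0.0]
contact_force: [0.5, -0.5, -1.7]
gripper_width: 0.177
grasp_force: 59.1
```

Request:
play_rows --pt "0.018 0 0" --pt "0.019 0 0" --pt "0 0 0.012" --pt "0 0 0.014" --pt "0 0 0.014" --pt "0 0 0.014" --pt "0 0 0" --turn '[0,0,0,0,0,0,0]'

```text
time: 17.05
tool_pos: [0.3536, -0.4137, 0.1657]
tool_rot: [0.0, -0.003, 1.0, -0.001]
contact_force: [-1.6, -0.4, -2.2]
gripper_width: 0.176
grasp_force: 58.8
```

Request:
play_rows --pt "0 0 -0.021" --pt "0 0 -0.022" --pt "0.03 0 0" --pt "0.03 0 0" --pt "0.02 0 0" --pt "0.014 0 0" --pt "0 0 0" --turn '[0,0,0,0,0,0,0]'

```text
time: 17.92
tool_pos: [0.4482, -0.4131, 0.121]
tool_rot: [-0.0, -0.004, 1.0, -0.0]
contact_force: [-0.4, 0.2, -0.7]
gripper_width: 0.177
grasp_force: 59.0
```

Request:
play_rows --pt "0 0 -0.008" --pt "0 0 -0.008" --pt "0 0 -0.007" --pt "0 0 0" --turn '[0,0,0,0]'

```text
time: 18.42
tool_pos: [0.4475, -0.4132, 0.0977]
tool_rot: [-0.0, -0.003, 1.0, 0.0]
contact_force: [-0.6, 0.6, 2.2]
gripper_width: 0.176
grasp_force: 59.5
```

Request:
play_rows --pt "-0.004 0 0" --pt "-0.004 0 0" --pt "0 0 0" --turn '[0,0,0]'

```text
time: 18.8
tool_pos: [0.4454, -0.4135, 0.0991]
tool_rot: [0.007, -0.004, 1.0, -0.002]
contact_force: [21.7, -2.5, -6.5]
gripper_width: 0.176
grasp_force: 58.9
```

Request:
play_rows --pt "0.006 0 -0.004" --pt "0 0 -0.008" --pt "-0.001 0 -0.008" --pt "-0.001 0 -0.008" --pt "-0.001 0 -0.007" --pt "0 0 -0.003" --pt "0 0 0" --turn '[0,0,0,0,0,0,0]'

```text
time: 19.68
tool_pos: [0.4419, -0.4145, 0.0619]
tool_rot: [-0.001, -0.004, 1.0, -0.001]
contact_force: [-6.9, -0.1, 14.4]
gripper_width: 0.174
grasp_force: 63.1
```

Request:
play_rows --pt "0 0 0" --pt "0 0 0" --pt "0 0 0" --turn '[0,0,0]' --hand 0.035

```text
time: 20.05
tool_pos: [0.442, -0.4122, 0.0585]
tool_rot: [-0.001, -0.004, 1.0, 0.001]
contact_force: [0.2, 0.5, 0.9]
gripper_width: 0.411
grasp_force: 0.0
```

Request:
play_rows --pt "0 0 0.05" --pt "0 0 0.05" --pt "-0.03 0.02 0.05" --pt "-0.04 0.03 0.05" --pt "0 0.045 0.04" --pt "0 0.045 0.0" --pt "0 0 0" --turn '[0,0,0,0,0,0,0]' --hand 0.05

```text
time: 20.92
tool_pos: [0.3775, -0.2747, 0.2945]
tool_rot: [0.001, -0.005, 1.0, -0.001]
contact_force: [-0.5, -0.1, -0.9]
gripper_width: 0.589
grasp_force: 0.0
```

```bash
python3 b.py w9|head -1; python3 e.py w9
```

```text
20.925 [ 0.3775 -0.2747  0.2945] [ 0.001 -0.005  1.    -0.001] [-0.79 -0.37  1.88  0.    1.62 -2.37] [-0.5 -0.1 -0.9] [ 0.297 -0.276  0.438] 327.60158737422347
blue [614 184  26  15 351] [628. 191.]
blue [ 396  198   50   96 2059] [426. 248.]
blue [ 167  210   79   75 3345] [206. 254.]
yellow [219 159  46  21 425] [241. 170.]
yellow [ 459  188   58  112 3844] [489. 253.]
yellow [ 272  209   69   75 3573] [306. 256.]
yellow [  31  259   71   53 2521] [ 67. 285.]
```

View pics/w9.png

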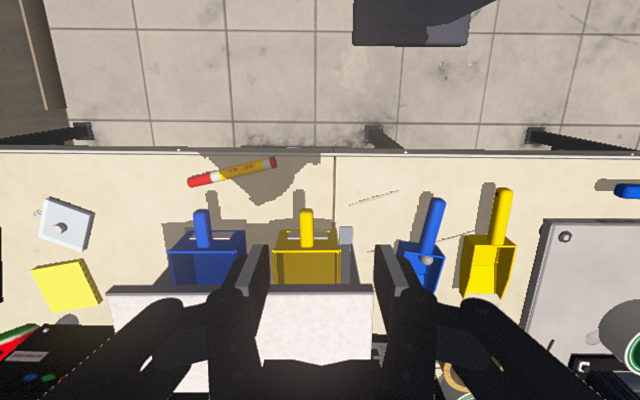

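Both bins hang level, with pulls at (203,225) and (306,225). blue_a is at (426,248) with one ball visible, the yellow scoop at (489,253). Next I'm centring over blue_a.

Request:
play_rows --pt "0 0.045 0" --pt "0 0.045 0" --pt "0 0.045 0" --pt "0 0 0" --turn '[0,0,0,0]' --hand 0.08

```text
time: 21.48
tool_pos: [0.3775, -0.1404, 0.2933]
tool_rot: [-0.0, -0.005, 1.0, 0.0]
contact_force: [-0.8, -0.7, -0.3]
gripper_width: 0.938
grasp_force: 0.0
```

```bash
python3 b.py w10|head -1; cat > f.py <<'E'
from fit import *
import sys
n,col,x,y,a=sys.argv[1],sys.argv[2],*map(float,sys.argv[3:6])
C,im=load(n); hs=cv2.cvtColor(im,cv2.COLOR_RGB2HSV)
m=cmask(im,col)
balls=(hs[...,1]<60)
h,l,st,ce=cv2.connectedComponentsWithStats(m.astype(np.uint8))
near=sil(C,SC,(x,y,a),0)>0
k=np.bincount(l[near&m]).argmax() if (near&m).any() else 1
m=l==k
ms=cv2.morphologyEx(m.astype(np.uint8),cv2.MORPH_CLOSE,np.ones((13,13)))>0
g=np.zeros((400,640),bool); d=(hs[...,2]<65)&(hs[...,1]<120); g=cv2.dilate(d.astype(np.uint8),np.ones((5,5)))>0
for a0 in (a-.1,a+.1):
    v,c=fit(C,ms,SC,0,(x,y,a0),g,40); print(v.round(1),round(c,3),"grip@-85:",(v[0]/1e3-.085*np.cos(v[2]/100)).round(4),(v[1]/1e3-.085*np.sin(v[2]/100)).round(4))
s=sil(C,SC,(v[0]/1e3,v[1]/1e3,v[2]/100),0)>.5
ov=im[...,::-1].copy(); cs,_=cv2.findContours(s.astype(np.uint8),0,1); cv2.drawContours(ov,cs,-1,(0,0,255),1)
bl=cv2.erode(s.astype(np.uint8),np.ones((7,7)))&balls.astype(np.uint8)
q=cv2.connectedComponentsWithStats(bl); print("ballish",[ (t[4],c.round()) for t,c in zip(q[2][1:],q[3][1:]) if t[4]>15])
u,v_=np.mean(np.nonzero(s)[1]),np.mean(np.nonzero(s)[0]); u=int(np.clip(u,80,560)); v_=int(np.clip(v_,75,325))
cv2.imwrite("pics/f_%s.png"%n,cv2.resize(ov[v_-75:v_+75,u-80:u+80],None,fx=4,fy=4))
E
python3 e.py w10; python3 f.py w10 blue .525 -.123 -.12
```

```text
21.475 [ 0.3775 -0.1404  0.2933] [-0.    -0.005  1.     0.   ] [-0.54 -0.54  2.01 -0.    1.68 -2.12] [-0.8 -0.7 -0.3] [ 0.298 -0.142  0.437] 327.60158737422347
blue [ 513  167  127   50 3968] [587. 191.]
blue [ 298  198   50  111 2783] [324. 262.]
blue [  51  210  101   75 4834] [101. 256.]
yellow [117 159  46  21 457] [139. 170.]
yellow [ 370  187   49  113 3091] [393. 252.]
yellow [ 155  209   86   92 3189] [193. 251.]
[ 542.  -136.2  -12.1] 0.207 grip@-85: 0.4576 -0.1259
[ 541.8 -135.9  -11.7] 0.223 grip@-85: 0.4574 -0.126
ballish [(np.int32(77), array([334., 260.])), (np.int32(173), array([318., 303.]))]
```

Request:
play_rows --pt "0.04 0.007 -0.04" --pt "0.04 0.0075 -0.05" --pt "0 0 -0.06" --pt "0 0 -0.06" --pt "0 0 -0.045" --pt "0 0 -0.025" --pt "0 0 0" --turn '[-7.5,0,0,0,0,0,0]' --hand 0.045

```text
time: 22.4
tool_pos: [0.4537, -0.1277, 0.0124]
tool_rot: [-0.003, 0.063, 0.998, 0.001]
contact_force: [0.1, -0.2, 0.3]
gripper_width: 0.525
grasp_force: 0.0
```

```bash
python3 b.py w11|head -1; python3 -c "
from fit import *
C,im=load('w11'); m=cmask(im,'blue'); s=state()
for r in range(190,330,6):
    q=np.nonzero(m[r,260:380])[0]
    if len(q): print(r,q[[0,-1]]+260)
print(w2px(C,np.array(s['tool_pos'])+[0,0,.04-s['tool_pos'][2]]))
"
```

```text
22.4 [ 0.4537 -0.1277  0.0124] [-0.003  0.063  0.998  0.001] [-0.43 -0.06  2.12 -0.    1.09 -1.88] [ 0.1 -0.2  0.3] [ 0.375 -0.119  0.157] 327.60158737422347
238 [316 350]
244 [314 352]
250 [313 354]
256 [313 355]
262 [313 355]
268 [313 354]
274 [313 354]
280 [313 354]
286 [313 353]
292 [313 353]
298 [313 352]
304 [313 352]
310 [312 352]
316 [312 351]
322 [312 351]
328 [312 351]
[[323.26097883 294.15474485]]
```

Request:
play_rows --pt "0.001 0.004 -0.002" --pt "0 0 0" --turn '[0,0]'

```text
time: 22.7
tool_pos: [0.4582, -0.1237, 0.0149]
tool_rot: [0.001, 0.062, 0.998, -0.0]
contact_force: [0.3, 0.2, 0.6]
gripper_width: 0.526
grasp_force: 0.0
```

Request:
play_rows --pt "0 0 0" --pt "0 0 0" --pt "0 0 0" --pt "0 0 0" --pt "0 0 0.006" --pt "0 0 0.012" --pt "0 0 0.012" --pt "0 0 0" --turn '[0,0,0,0,0,0,0,0]' --hand 0.0

```text
time: 23.7
tool_pos: [0.4583, -0.1237, 0.0452]
tool_rot: [0.001, 0.062, 0.998, -0.001]
contact_force: [0.7, 0.8, -1.6]
gripper_width: 0.196
grasp_force: 60.2
```

```bash
cat > g.py <<'E'
from tilt import *
import sys
s=state();g=np.array(s['tool_pos'])+[0,0,.019]; q=s['tool_rot']; yaw=2*np.arctan2(q[2],q[1])-np.pi
yaw=(yaw+np.pi)%(2*np.pi)-np.pi
print(s['time'],np.round(s['tool_pos'],4),round(yaw,3),np.round(s['contact_force'],1))
for cn in sys.argv[3:]: print(cn,fit_tilt(cn,sys.argv[1],SC,g,[-.080,0,.030],yaw,float(sys.argv[2])))
E
python3 g.py blue 0 side wrist
```

```text
23.7 [ 0.4583 -0.1237  0.0452] -0.124 [ 0.7  0.8 -1.6]
side (np.float64(5.688216911781394), array([ 3.9, -4.4, -0.9]), array([ 0.5382, -0.1381,  0.0256]), np.float64(0.442))
wrist (np.float64(-37.838646731650066), array([ 7.4, -1.6, -8.1]), array([ 0.5468, -0.1352,  0.0811]), np.float64(0.386))
```

Request:
play_rows --pt "-0.008 0 0.012" --pt "-0.016 0 0.015" --pt "-0.024 0 0.015" --pt "-0.024 0 0.015" --pt "-0.024 0 0.015" --pt "-0.016 -0.01 0.012" --pt "-0.01 -0.02 0.007" --pt "-0.006 -0.03 0" --turn '[0,0,0,0,0,2,3,3]'

```text
time: 24.8
tool_pos: [0.3289, -0.1836, 0.1348]
tool_rot: [0.001, -0.009, 1.0, -0.0]
contact_force: [0.1, -0.1, -1.4]
gripper_width: 0.197
grasp_force: 60.1
```

Request:
play_rows --pt "0 -0.035 0" --pt "0 -0.035 0" --pt "0 -0.035 0" --pt "0 -0.035 0" --pt "0 -0.035 0" --pt "0 -0.03 0" --pt "0 -0.018 0" --pt "0 -0.006 0" --turn '[0,0,0,0,0,0,0,0]'

```text
time: 25.8
tool_pos: [0.329, -0.4125, 0.1341]
tool_rot: [-0.0, -0.008, 1.0, 0.001]
contact_force: [0.2, 0.3, -1.4]
gripper_width: 0.199
grasp_force: 60.2
```

```bash
python3 g.py blue 0 side; python3 -c "
from h import *
im=grab_frame('side'); cv2.imwrite('pics/s4.png',cv2.resize(im[130:230,290:420],None,fx=6,fy=6,interpolation=cv2.INTER_CUBIC)[...,::-1])"
```

```text
25.8 [ 0.329  -0.4125  0.1341] 0.015 [ 0.2  0.3 -1.4]
side (np.float64(16.16018536832084), array([24.3,  2.2,  3. ]), array([ 0.4218, -0.4091,  0.1051]), np.float64(0.589))
```

View pics/s4.png

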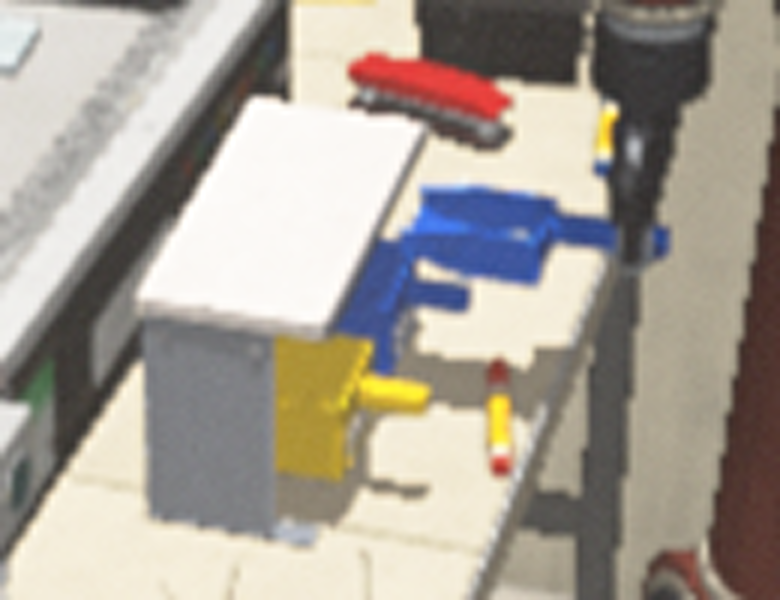

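The side view shows the scoop level in front of the blue bin, which hangs flat. I'll move it in under the shelf edge and tip it against the edge gently.

Request:
play_rows --pt "0.01 0 0" --pt "0.014 0 0" --pt "0.01 0 0" --pt "0.001 0 0.008" --pt "0.003 0 0.009" --pt "0.003 0 0.009" --pt "0 0 0" --turn '[0,0,0,0,0,0,0]'

```text
time: 26.78
tool_pos: [0.3699, -0.4121, 0.161]
tool_rot: [-0.0, -0.008, 1.0, 0.0]
contact_force: [-3.9, 0.8, -4.7]
gripper_width: 0.201
grasp_force: 59.0
```

Request:
play_rows --pt "0.004 0 0.009" --pt "0.005 0 0.009" --pt "0.006 0 0.008" --pt "0.007 0 0.007" --pt "0 0 0" --turn '[0,0,0,0,0]'

```text
time: 27.4
tool_pos: [0.393, -0.4127, 0.1949]
tool_rot: [0.001, -0.008, 1.0, -0.001]
contact_force: [-2.6, 0.9, -2.9]
gripper_width: 0.197
grasp_force: 59.1
```

Request:
play_rows --pt "0.006 0 0.004" --pt "0.006 0 0.004" --pt "0.006 0 0.003" --pt "0.004 0 0.003" --pt "0 0 0.002" --pt "0 0 0" --pt "0 0 0" --pt "0 0 0" --turn '[0,0,0,0,0,0,0,0]'

```text
time: 28.4
tool_pos: [0.4141, -0.412, 0.2089]
tool_rot: [-0.0, -0.008, 1.0, 0.0]
contact_force: [-0.8, -0.4, -9.4]
gripper_width: 0.201
grasp_force: 58.8
```

```bash
python3 g.py blue 0.7 side; python3 b.py w12 >/dev/null; python3 - <<'E'
from fit import *
C,im=load('w12')
cv2.imwrite('pics/v13.png',np.hstack([im[...,::-1][100:400,120:520], cv2.resize(grab_frame('side')[130:230,290:420],(390,300))[...,::-1]]))
E
```

```text
28.4 [ 0.4141 -0.412   0.2089] 0.016 [-0.8 -0.4 -9.4]
side (np.float64(60.21719158774888), array([ 19.6,  16.9, -19.8]), array([ 0.4473, -0.3938,  0.1237]), np.float64(0.565))
```

View pics/v13.png

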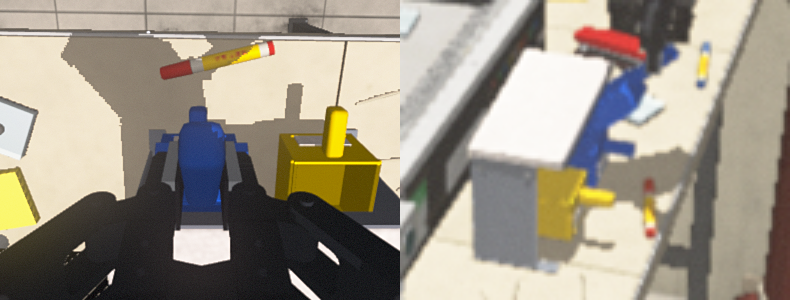

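The scoop is tipped steeply over the blue bin. Backing out and returning it to its place, where I'll press it level on the worktop.

Request:
play_rows --pt "-0.02 0 -0.002" --pt "-0.03 0 0.01" --pt "-0.035 0 0.01" --pt "0 0.05 0" --pt "0 0.05 0" --pt "0 0.05 0" --pt "0 0.05 0" --pt "0 0.05 0" --turn '[0,0,0,0,0,-2,-2,-2]'

```text
time: 29.55
tool_pos: [0.3297, -0.1615, 0.2302]
tool_rot: [0.003, 0.046, 0.999, -0.001]
contact_force: [1.1, 0.7, -0.5]
gripper_width: 0.201
grasp_force: 59.6
```

```bash
python3 b.py w13|head -1; python3 - <<'E'
from h import *
for c in ("wrist","top","side"):
    grab_frame(c)
    for t in ("ball_a1","ball_y1"):
        for d in trace(c,t)[:4]: print(c,t,round(d["p"],2),np.round(d["location"]),int(d["region"].sum()))
E
```

```text
29.55 [ 0.3297 -0.1615  0.2302] [ 0.003  0.046  0.999 -0.001] [-0.66 -0.64  2.17  0.    1.61 -2.14] [ 1.1  0.7 -0.5] [ 0.249 -0.155  0.373] 327.60158737422347
wrist ball_a1 0.42 [435. 276.] 1723
side ball_y1 0.44 [314. 251.] 552
```

Request:
play_rows --pt "0.01 0.02 0" --pt "0.04 0.018 0" --pt "0.05 0 0" --pt "0.028 0 -0.02" --pt "0 0 -0.045" --pt "0 0 -0.04" --pt "0 0 -0.02" --pt "0 0 -0.02" --turn '[-1,-1,0,0,0,0,0,0]'

```text
time: 31.05
tool_pos: [0.4555, -0.125, 0.0844]
tool_rot: [-0.004, 0.062, 0.998, 0.0]
contact_force: [-16.1, 2.5, 22.8]
gripper_width: 0.2
grasp_force: 60.3
```

Request:
play_rows --pt "0 0 -0.02" --pt "0 0 -0.02" --pt "0 0 -0.012" --pt "0 0 -0.01" --pt "0 0 -0.007" --pt "0 0 -0.004" --pt "0 0 0" --turn '[0,0,0,0,0,0,0]'

```text
time: 31.92
tool_pos: [0.4563, -0.1252, 0.0113]
tool_rot: [-0.003, 0.062, 0.998, 0.0]
contact_force: [-15.2, 2.6, 19.1]
gripper_width: 0.199
grasp_force: 64.4
```

Request:
play_rows --pt "0 0 -0.002" --pt "0 0 0" --turn '[0,0]'

```text
time: 32.17
tool_pos: [0.4567, -0.1253, 0.0097]
tool_rot: [-0.002, 0.062, 0.998, -0.0]
contact_force: [-14.2, 3.0, 20.6]
gripper_width: 0.194
grasp_force: 65.3
```

Request:
play_rows --pt "0 0 0" --pt "0 0 0" --pt "0 0 0" --pt "0 0 0.04" --pt "-0.02 0 0.05" --pt "-0.03 0 0.06" --pt "-0.03 0.02 0.06" --pt "0 0.02 0.06" --turn '[0,0,0,0,0,0,0,0]' --hand 0.045

```text
time: 33.17
tool_pos: [0.3808, -0.0861, 0.2671]
tool_rot: [-0.0, 0.063, 0.998, 0.0]
contact_force: [1.6, -0.3, 0.4]
gripper_width: 0.53
grasp_force: 0.0
```

```bash
python3 b.py w14|head -1; python3 e.py w14; python3 f.py w14 blue .542 -.136 -.12; python3 f.py w14 yellow .525 -.037 0
```

```text
33.175 [ 0.3808 -0.0861  0.2671] [-0.     0.063  0.998  0.   ] [-0.41 -0.58  2.07 -0.    1.65 -1.86] [ 1.6 -0.3  0.4] [ 0.301 -0.077  0.411] 327.60158737422347
blue [ 491  134  149   57 4917] [575. 162.]
blue [ 277  198   45  117 3326] [299. 266.]
blue [   9  251  117   84 5797] [ 65. 298.]
yellow [ 362  163   50  127 2656] [388. 223.]
yellow [ 73 189  46  26 486] [ 95. 203.]
yellow [ 113  237  100   85 4398] [160. 281.]
[ 533.4 -135.7  -13.2] 0.198 grip@-85: 0.4491 -0.1246
[ 532.3 -135.9  -13.7] 0.197 grip@-85: 0.4481 -0.1244
ballish [(np.int32(214), array([301., 310.]))]
[514.2 -16.9  -1.2] 0.378 grip@-85: 0.4292 -0.0158
[525.9 -20.4  11.9] 0.778 grip@-85: 0.4415 -0.0304
ballish [(np.int32(246), array([372., 199.])), (np.int32(19), array([370., 251.])), (np.int32(1410), array([390., 277.]))]
```

blue_a is empty and back in place. Next, the yellow scoop.

Request:
play_rows --pt "0 0.03 0.02" --pt "-0.01 0.03 0.02" --pt "0 0 0" --turn '[3.5,3.5,0]' --hand 0.08

```text
time: 33.6
tool_pos: [0.373, -0.0258, 0.3081]
tool_rot: [0.002, -0.001, 1.0, -0.0]
contact_force: [0.6, -0.4, 0.8]
gripper_width: 0.943
grasp_force: 0.0
```

```bash
python3 b.py w15|head -1; python3 e.py w15; python3 f.py w15 yellow .514 -.017 0; python3 - <<'E'
from fit import *
C,im=load('w15'); m=cmask(im,'yellow')
for r in range(180,320,6):
    q=np.nonzero(m[r,270:380])[0]
    if len(q): print(r,(q[[0,-1]]+270),end=';')
E
```

```text
33.6 [ 0.373  -0.0258  0.3081] [ 0.002 -0.001  1.    -0.   ] [-0.27 -0.63  2.04  0.    1.73 -1.84] [ 0.6 -0.4  0.8] [ 0.292 -0.027  0.452] 327.60158737422347
blue [ 424  165  132   48 3640] [498. 188.]
blue [ 226  189   44  109 2580] [249. 249.]
blue [   0  209   77   72 3644] [ 33. 253.]
yellow [ 41 161  45  20 436] [ 63. 171.]
yellow [ 307  168   43  113 3038] [328. 234.]
yellow [593 173  22  34 532] [603. 189.]
yellow [  69  208   94   95 4635] [117. 254.]
[502.4 -18.3  -2.3] 0.155 grip@-85: 0.4174 -0.0163
[502.6 -18.1  -2.9] 0.155 grip@-85: 0.4176 -0.0156
ballish [(np.int32(127), array([326., 277.]))]
180 [324 336];186 [324 336];192 [323 336];198 [323 335];204 [323 335];210 [323 335];216 [309 335];222 [309 348];228 [308 349];234 [307 349];240 [307 348];246 [307 348];252 [307 347];258 [307 347];264 [307 347];270 [307 346];276 [307 346];
```

```bash
python3 - <<'E'
from fit import *
C,im=load('w15'); hs=cv2.cvtColor(im,cv2.COLOR_RGB2HSV)
for r in range(212,290,3): print(r,' '.join('%3d/%3d'%(hs[r,c,2],hs[r,c,1]) for c in range(304,354,4)))
E
```

```text
212 234/ 45 234/ 44 231/ 47 234/ 48 141/ 56 225/223 248/255 249/255 221/ 60 234/ 47 231/ 49 232/ 46 231/ 47
215 236/ 46 232/ 56 171/ 72 171/ 72 140/ 75 224/228 247/255 249/255 221/ 58 241/ 44 240/ 45 232/ 43 232/ 45
218 228/ 57 133/ 86 128/163 129/170 127/167 225/221 247/255 248/255 127/171 132/164 128/171 208/ 81 232/ 46
221 229/ 55 132/114 130/169 131/164 132/162 223/229 247/255 248/255 128/161 126/166 129/162 163/ 97 232/ 45
224 228/ 55 134/133 134/164 134/164 136/165 201/217 238/255 239/255 122/144 120/157 121/160 132/151 233/ 46
227 172/ 58 251/243 249/255 249/255 249/255 250/255 240/250 242/241 244/247 244/242 230/218 249/250 234/ 46
230 230/ 55 250/254 250/255 249/255 248/255 248/255 249/255 248/255 249/255 252/255 157/185 253/252 233/ 47
233 229/ 55 251/237 250/255 248/255 249/255 249/255 249/255 249/255 249/255 252/255 171/195 254/227 232/ 46
236 227/ 56 252/242 250/255 248/255 248/255 249/255 249/255 249/255 249/255 255/255 159/186 250/207 234/ 47
239 228/ 56 251/242 250/255 249/255 248/255 248/255 249/255 248/255 249/255 247/255 157/188 250/174 233/ 44
242 226/ 54 253/255 
[... 1007 characters left out ...]
/217 249/223 249/215 252/220 134/169 232/ 40 232/ 45
272 232/ 45 240/237 250/224 249/229 249/234 249/230 249/221 249/229 248/230 252/228 171/209 231/ 39 230/ 45
275 234/ 43 237/222 229/ 41 228/ 53 231/ 50 226/ 53 230/ 54 235/ 63 234/ 63 236/ 64 172/181 229/ 42 232/ 44
278 232/ 44 239/205 230/ 48 229/ 47 230/ 49 229/ 49 229/ 48 230/ 47 230/ 47 231/ 44 197/172 232/ 44 229/ 49
281 231/ 47 229/ 46 229/ 48 228/ 48 231/ 46 229/ 49 230/ 47 230/ 45 229/ 47 231/ 47 229/ 63 230/ 45 228/ 48
284 231/ 43 230/ 47 228/ 49 229/ 51 231/ 49 231/ 50 232/ 45 232/ 45 229/ 48 231/ 47 231/ 45 231/ 45 229/ 48
287 230/ 48 229/ 46 231/ 47 228/ 50 230/ 47 230/ 47 231/ 45 234/ 46 231/ 46 230/ 44 229/ 46 231/ 49 230/ 45
```

The yellow scoop's floor is uniformly clear, so it is empty and can stay. It was also knocked aside, but it is level. Now blue_b.

```bash
python3 -c "
from fit import *
C,im=load('w15'); print(px2w(C,[(498,188),(430,190),(603,189)],.02))"; python3 f.py w15 blue .42 .19 1.57
```

```text
[[0.42627064 0.21671899 0.02      ]
 [0.42915764 0.12330536 0.02      ]
 [0.42772281 0.36175612 0.02      ]]
[425.6 214.7 150.4] 0.21 grip@-85: 0.4199 0.1298
[425.5 212.3 150.4] 0.21 grip@-85: 0.4198 0.1275
ballish [(np.int32(85), array([494., 177.])), (np.int32(51), array([543., 188.])), (np.int32(47), array([426., 182.])), (np.int32(85), array([490., 196.]))]
```

Request:
play_rows --pt "0 0.02 0" --pt "0 0.02 0" --pt "0 0.02 0" --pt "0 0.02 0" --pt "0 0.02 0" --pt "0 0.02 0" --pt "0 0.02 0" --pt "0 0.01 0" --turn '[-10,-10,-10,-10,-10,-10,-10,-10]'

```text
time: 34.65
tool_pos: [0.3725, 0.1234, 0.3046]
tool_rot: [-0.001, 0.646, 0.763, -0.001]
contact_force: [0.0, -0.8, -0.1]
gripper_width: 0.937
grasp_force: 0.0
```

Request:
play_rows --pt "0.005 0 0" --pt "0 0 0" --turn '[-10,0]'

```text
time: 34.9
tool_pos: [0.3776, 0.1228, 0.3047]
tool_rot: [-0.001, 0.707, 0.707, -0.001]
contact_force: [0.7, 0.4, 0.6]
gripper_width: 0.936
grasp_force: 0.0
```

```bash
python3 b.py w16|head -1; python3 e.py w16; python3 f.py w16 blue .42 .19 1.57
```

```text
34.9 [0.3776 0.1228 0.3047] [-0.001  0.707  0.707 -0.001] [ 0.13 -0.56  2.   -0.    1.7   0.13] [0.7 0.4 0.6] [0.377 0.201 0.448] 327.60158737422347
blue [ 337   11   55  150 4459] [362.  68.]
blue [ 354  291   74   46 1373] [395. 316.]
yellow [ 335  223  124   47 3199] [405. 245.]
yellow [521 240  68  59 587] [555. 269.]
[424.  201.9 151.7] 0.255 grip@-85: 0.4194 0.117
[424.9 203.7 152.4] 0.25 grip@-85: 0.4209 0.1188
ballish [(np.int32(156), array([349.,  80.])), (np.int32(157), array([371.,  81.])), (np.int32(132), array([346., 100.])), (np.int32(134), array([375., 101.])), (np.int32(92), array([355., 165.]))]
```

```bash
python3 - <<'E'
from fit import *
C,im=load('w16'); m=cmask(im,'blue'); hs=cv2.cvtColor(im,cv2.COLOR_RGB2HSV)
for r in range(10,164,6):
    q=np.nonzero(m[r,330:400])[0]
    if len(q): a=q[0]+330;b=q[-1]+330; print(r,a,b,len(q),px2w(C,((a+b)/2,r),.04 if r>100 else .02)[0].round(3),[int(v) for v in hs[r,a:b:4,1]])
E
```

```text
16 341 391 43 [0.429 0.28  0.02 ] [110, 168, 168, 171, 164, 154, 151, 130, 120, 108, 72, 79, 140]
22 341 390 49 [0.428 0.274 0.02 ] [164, 163, 164, 164, 164, 165, 161, 165, 162, 169, 168, 165, 157]
28 340 390 50 [0.428 0.267 0.02 ] [84, 167, 165, 167, 163, 165, 166, 169, 167, 170, 168, 168, 135]
34 340 390 49 [0.428 0.261 0.02 ] [105, 169, 168, 172, 169, 168, 169, 170, 169, 174, 168, 168, 150]
40 340 389 49 [0.428 0.254 0.02 ] [145, 173, 172, 173, 171, 172, 168, 168, 170, 174, 171, 141, 162]
46 340 389 48 [0.428 0.248 0.02 ] [155, 173, 170, 170, 171, 174, 169, 174, 178, 169, 172, 85, 182]
52 339 389 50 [0.428 0.241 0.02 ] [119, 170, 173, 172, 177, 174, 178, 175, 173, 175, 177, 98, 156]
58 339 388 50 [0.427 0.235 0.02 ] [145, 166, 164, 167, 168, 168, 168, 166, 168, 169, 169, 89, 185]
64 339 387 48 [0.427 0.228 0.02 ] [160, 164, 166, 166, 168, 171, 170, 167, 173, 172, 170, 74]
70 338 387 50 [0.427 0.221 0.02 ] [82, 162, 166, 168, 165, 169, 169, 170, 170, 172, 166, 81, 182]
76 338 386 26 [0.426 0.214 0.02 ] [132, 166, 7, 4, 8, 169, 169, 116, 4, 7, 172, 73]
82 338 386 19 [0.427 0.207 0.02 ] [148, 89, 5, 6, 10, 169, 170, 14, 7, 6, 66, 75]
88 338 385 42 [0.426 0.2   0.02 ] [171, 166, 170, 166, 166, 167, 165, 173, 68, 163, 176, 77]
94 337 385 49 [0.426 0.193 0.02 ] [87, 176, 173, 171, 166, 165, 173, 172, 165, 167, 155, 111]
100 354 367 14 [0.425 0.186 0.02 ] [125, 163, 171, 172]
106 353 367 15 [0.423 0.179 0.04 ] [83, 166, 168, 170]
112 353 366 14 [0.422 0.172 0.04 ] [114, 164, 167, 169]
118 353 366 14 [0.423 0.165 0.04 ] [129, 164, 164, 168]
124 352 365 14 [0.422 0.158 0.04 ] [90, 165, 165, 170]
130 352 365 14 [0.422 0.151 0.04 ] [112, 165, 171, 170]
136 352 364 13 [0.422 0.143 0.04 ] [141, 164, 169]
142 351 364 14 [0.421 0.136 0.04 ] [106, 163, 163, 173]
148 351 364 14 [0.421 0.128 0.04 ] [136, 167, 169, 166]
154 351 363 13 [0.421 0.121 0.04 ] [144, 168, 164]
160 353 361 9 [0.421 0.113 0.04 ] [86, 134]
```

The blue_b scoop holds two balls, at (349,80) and (373,81). Its handle axis is at x≈0.4215 and the tip at y≈0.111. Grasping it now.

Request:
play_rows --pt "0.022 0.007 -0.05" --pt "0.022 0.007 -0.05" --pt "0 0 -0.06" --pt "0 0 -0.06" --pt "0 0 -0.045" --pt "0 0 -0.025" --pt "0 0 0" --turn '[-2,0,0,0,0,0,0]' --hand 0.045

```text
time: 35.83
tool_pos: [0.419, 0.1365, 0.0137]
tool_rot: [-0.002, 0.72, 0.694, -0.003]
contact_force: [-0.5, -0.5, 0.2]
gripper_width: 0.528
grasp_force: 0.0
```

```bash
python3 b.py w17|head -1; python3 - <<'E'
from fit import *
C,im=load('w17'); m=cmask(im,'blue'); s=state()
for r in range(120,330,10):
    q=np.nonzero(m[r,260:380])[0]
    if len(q): print(r,q[[0,-1]]+260,end=';')
t=np.array(s['tool_pos']); print(w2px(C,[t+[0,0,.04-t[2]],t+[0,-.026,.04-t[2]]]))
E
```

```text
35.825 [0.419  0.1365 0.0137] [-0.002  0.72   0.694 -0.003] [ 0.15 -0.14  2.19 -0.    1.1   0.18] [-0.5 -0.5  0.2] [0.422 0.215 0.157] 327.60158737422347
120 [260 379];130 [260 379];140 [260 379];150 [260 379];160 [312 352];170 [310 355];180 [310 354];190 [310 354];200 [310 354];210 [310 353];220 [310 353];230 [310 353];240 [311 353];250 [311 352];260 [311 352];270 [311 352];280 [311 351];290 [311 351];300 [311 351];310 [311 350];320 [311 350];[[326.88460099 285.27712193]
 [328.75982939 336.38724871]]
```

Request:
play_rows --pt "0.002 0 0" --pt "0 0 0" --pt "0 0 0" --pt "0 0 0" --pt "0 0 0.006" --pt "0 0 0.012" --pt "0 0 0.012" --pt "0 0 0" --turn '[0,0,0,0,0,0,0,0]' --hand 0.0

```text
time: 36.88
tool_pos: [0.4245, 0.1376, 0.0479]
tool_rot: [0.001, 0.72, 0.694, 0.001]
contact_force: [-0.2, 0.8, -0.8]
gripper_width: 0.193
grasp_force: 61.3
```

Request:
play_rows --pt "0 -0.006 0.014" --pt "-0.01 -0.014 0.016" --pt "-0.014 -0.022 0.016" --pt "-0.014 -0.03 0.016" --pt "-0.014 -0.035 0.016" --pt "-0.014 -0.035 0.012" --pt "-0.006 -0.035 0.005" --pt "0 -0.035 0" --turn '[0,0,0,0,0,0,0,0]'

```text
time: 37.88
tool_pos: [0.3513, -0.0761, 0.1426]
tool_rot: [0.001, 0.72, 0.694, 0.0]
contact_force: [0.1, 0.6, -2.2]
gripper_width: 0.196
grasp_force: 61.3
```

```bash
python3 b.py w18|head -1; python3 - <<'E'
from fit import *
C,im=load('w18'); hs=cv2.cvtColor(im,cv2.COLOR_RGB2HSV); m=cmask(im,'blue')
n,l,st,ce=cv2.connectedComponentsWithStats(m.astype(np.uint8)); print([tuple(s) for s in st[1:] if s[4]>200])
for r in range(0,170,10):
    q=np.nonzero(m[r])[0]
    if len(q): print(r,q[[0,-1]],[int(v) for v in hs[r,q[0]:q[-1]:12,1]])
E
```

```text
37.875 [ 0.3513 -0.0761  0.1426] [0.001 0.72  0.694 0.   ] [-0.42 -0.61  2.3  -0.    1.45 -0.38] [ 0.1  0.6 -2.2] [0.353 0.003 0.286] 327.60158737422347
[(np.int32(234), np.int32(0), np.int32(169), np.int32(327), np.int32(28895)), (np.int32(408), np.int32(203), np.int32(206), np.int32(79), np.int32(9071))]
0 [234 402] [182, 148, 208, 211, 217, 215, 220, 217, 213, 213, 215, 204, 199, 130]
10 [234 402] [164, 143, 200, 204, 212, 211, 214, 217, 220, 216, 210, 209, 197, 125]
20 [235 401] [157, 154, 205, 212, 213, 209, 212, 215, 219, 209, 211, 204, 180, 129]
30 [235 401] [88, 155, 188, 189, 5, 10, 191, 193, 191, 194, 195, 189, 161, 116]
40 [236 400] [98, 166, 187, 11, 8, 12, 67, 188, 198, 195, 191, 190, 133, 120]
50 [237 399] [131, 176, 191, 14, 9, 13, 22, 190, 14, 17, 194, 190, 134, 177]
60 [238 399] [158, 171, 194, 18, 13, 16, 111, 18, 13, 12, 39, 190, 118, 175]
70 [238 398] [117, 184, 191, 201, 31, 38, 203, 23, 11, 11, 22, 187, 122, 178]
80 [239 398] [136, 182, 184, 196, 206, 202, 201, 31, 18, 20, 198, 193, 114, 180]
90 [240 397] [165, 181, 200, 199, 204, 200, 200, 201, 109, 202, 195, 190, 109, 189]
100 [241 396] [185, 207, 197, 204, 204, 201, 203, 204, 201, 202, 194, 188, 108]
110 [242 396] [193, 170, 200, 204, 203, 201, 209, 200, 200, 196, 195, 190, 99]
120 [242 395] [86, 166, 197, 203, 199, 205, 205, 204, 208, 200, 193, 186, 99]
130 [243 395] [114, 158, 203, 205, 204, 202, 199, 201, 204, 198, 192, 121, 93]
140 [244 394] [138, 137, 174, 185, 181, 187, 189, 185, 176, 169, 152, 135, 154]
150 [245 394] [144, 190, 197, 198, 202, 202, 197, 197, 190, 188, 183, 182, 172]
160 [300 340] [120, 201, 201, 196]
```

Both balls are still in the scoop. Now turning it to face the rack.

Request:
play_rows --pt "0 -0.028 0" --pt "0 -0.022 0" --pt "0 -0.02 0" --pt "0 -0.02 0" --pt "0 -0.02 0" --pt "0 -0.02 0" --pt "-0.004 -0.02 0" --pt "-0.004 -0.02 0" --turn '[-5,-9,-10.5,-10.5,-10.5,-10.5,-10.5,-10]'

```text
time: 38.92
tool_pos: [0.343, -0.2452, 0.1416]
tool_rot: [-0.0, 0.995, 0.096, -0.0]
contact_force: [-0.1, 0.1, -1.3]
gripper_width: 0.194
grasp_force: 61.3
```

Request:
play_rows --pt "-0.004 -0.025 -0.002" --pt "-0.004 -0.03 -0.002" --pt "-0.004 -0.035 -0.002" --pt "-0.002 -0.035 -0.002" --pt "0 -0.025 0" --pt "0 -0.012 0" --pt "0 -0.004 0" --pt "0 0 0" --turn '[-7,-3,-1,0,0,0,0,0]'

```text
time: 39.92
tool_pos: [0.3294, -0.41, 0.1333]
tool_rot: [-0.0, 1.0, 0.004, -0.0]
contact_force: [0.8, -0.3, -1.6]
gripper_width: 0.196
grasp_force: 61.3
```

```bash
python3 b.py w19|head -1; python3 - <<'E'
from fit import *
C,im=load('w19'); hs=cv2.cvtColor(im,cv2.COLOR_RGB2HSV); m=cmask(im,'blue')
for r in range(0,330,12):
    q=np.nonzero(m[r,200:440])[0]+200
    if len(q): print(r,q[[0,-1]],[int(v) for v in hs[r,q[0]:q[-1]:12,1]])
E
python3 g.py blue 0 side
```

```text
39.925 [ 0.3294 -0.41    0.1333] [-0.     1.     0.004 -0.   ] [-1.04 -0.1   1.93  0.    1.31  0.53] [ 0.8 -0.3 -1.6] [ 0.408 -0.41   0.277] 327.60158737422347
0 [234 402] [167, 96, 149, 194, 202, 204, 210, 216, 214, 209, 208, 199, 195, 125]
12 [234 402] [118, 90, 153, 183, 199, 210, 211, 212, 217, 211, 211, 200, 192, 124]
24 [236 401] [177, 98, 150, 195, 202, 210, 216, 212, 213, 215, 204, 197, 136, 111]
36 [237 400] [178, 92, 155, 186, 193, 197, 200, 198, 201, 198, 201, 193, 132, 150]
48 [238 400] [177, 93, 158, 185, 188, 197, 196, 198, 199, 190, 197, 188, 130, 177]
60 [239 399] [175, 97, 154, 181, 191, 192, 193, 198, 196, 196, 190, 185, 126, 171]
72 [240 398] [179, 106, 156, 190, 190, 196, 16, 13, 21, 198, 192, 189, 129, 179]
84 [241 397] [176, 93, 158, 180, 191, 12, 10, 10, 19, 13, 9, 64, 129]
96 [241 397] [84, 114, 162, 183, 190, 191, 14, 14, 150, 7, 6, 11, 125]
108 [242 396] [83, 105, 162, 185, 188, 194, 190, 196, 197, 11, 4, 9, 128]
120 [243 395] [105, 110, 160, 189, 187, 191, 193, 193, 200, 192, 152, 132, 104]
132 [244 394] [135, 107, 166, 184, 184, 194, 194, 195, 177, 176, 168, 125, 129]
144 [245 394] [138, 120, 138, 151, 151, 159, 159, 153, 147, 147, 142, 134, 153]
156 [302 338] [126, 169, 166]
168 [298 342] [140, 173, 167, 172]
180 [299 341] [161, 166, 162, 156]
192 [299 341] [92, 158, 166, 155]
204 [300 341] [150, 161, 164, 155]
216 [300 341] [89, 162, 161, 152]
228 [300 341] [92, 164, 161, 159]
240 [301 341] [155, 167, 164, 158]
252 [300 342] [85, 169, 177, 162]
264 [302 341] [125, 176, 181, 179]
276 [302 340] [126, 180, 187, 173]
288 [302 340] [122, 194, 187, 175]
300 [302 340] [101, 183, 189, 184]
312 [303 341] [99, 182, 194, 183]
324 [307 336] [96, 190, 184]
39.975 [ 0.3295 -0.4099  0.1333] -3.134 [ 0.7 -0.1 -1.3]
side (np.float64(64.70381240695045), array([ 63.4,  11.4, -31.1]), array([ 0.3316, -0.3991,  0.1807]), np.float64(2.738))
```

Request:
play_rows --pt "0.01 -0.002 0" --pt "0.014 0 0" --pt "0.01 0 0" --pt "0.001 0 0.008" --pt "0.003 0 0.009" --pt "0.003 0 0.009" --pt "0 0 0" --turn '[0,0,0,0,0,0,0]'

```text
time: 40.9
tool_pos: [0.37, -0.4124, 0.1596]
tool_rot: [-0.0, 1.0, 0.004, -0.0]
contact_force: [-3.3, 1.6, -3.9]
gripper_width: 0.2
grasp_force: 60.3
```

Request:
play_rows --pt "0.004 0 0.009" --pt "0.005 0 0.009" --pt "0.006 0 0.008" --pt "0.007 0 0.007" --pt "0 0 0" --turn '[0,0,0,0,0]'

```text
time: 41.52
tool_pos: [0.3936, -0.4131, 0.1937]
tool_rot: [0.001, 1.0, 0.004, 0.001]
contact_force: [-3.1, 0.4, -1.3]
gripper_width: 0.197
grasp_force: 58.8
```

Request:
play_rows --pt "0.006 0 0.004" --pt "0.006 0 0.004" --pt "0.006 0 0.003" --pt "0.004 0 0.003" --pt "0 0 0.002" --pt "0 0 0" --pt "0 0 0" --pt "0 0 0" --turn '[0,0,0,0,0,0,0,0]'

```text
time: 42.52
tool_pos: [0.4146, -0.4124, 0.2079]
tool_rot: [-0.0, 1.0, 0.004, 0.0]
contact_force: [0.1, 0.6, -7.6]
gripper_width: 0.194
grasp_force: 58.8
```

Request:
play_rows --pt "-0.02 0 -0.002" --pt "-0.03 0 0.01" --pt "-0.035 0 0.01" --pt "0 0 0" --turn '[0,0,0,0]'

```text
time: 43.02
tool_pos: [0.3287, -0.4141, 0.2296]
tool_rot: [0.003, 1.0, 0.002, 0.002]
contact_force: [0.8, 0.3, -0.0]
gripper_width: 0.195
grasp_force: 60.6
```

```bash
python3 b.py w20|head -1; python3 - <<'E'
from fit import *
C,im=load('w20'); hs=cv2.cvtColor(im,cv2.COLOR_RGB2HSV); m=cmask(im,'blue')
for r in range(0,330,12):
    q=np.nonzero(m[r,200:440])[0]+200
    if len(q): print(r,q[[0,-1]],[int(v) for v in hs[r,q[0]:q[-1]:12,1]])
E
```

```text
43.025 [ 0.3287 -0.4141  0.2296] [0.003 1.    0.002 0.002] [-1.04 -0.18  1.84  0.    1.48  0.53] [ 0.8  0.3 -0. ] [ 0.407 -0.414  0.374] 327.60158737422347
0 [279 362] [83, 39, 21, 176, 185, 23, 79]
12 [312 331] [160, 177]
24 [312 331] [115, 173]
36 [312 331] [82, 171]
48 [313 330] [142, 165]
60 [276 367] [143, 30, 26, 30, 28, 41, 35, 29]
72 [274 369] [118, 119, 177, 178, 181, 178, 176, 176]
84 [273 371] [149, 123, 176, 179, 181, 178, 177, 176, 162]
96 [271 372] [112, 131, 182, 182, 191, 187, 188, 182, 117]
108 [270 373] [150, 130, 188, 190, 194, 195, 199, 193, 119]
120 [269 373] [134, 117, 190, 199, 199, 205, 199, 164, 114]
132 [268 374] [115, 111, 176, 202, 203, 208, 185, 172, 117]
144 [268 375] [165, 121, 167, 208, 211, 191, 192, 183, 123]
156 [267 376] [172, 125, 186, 211, 209, 189, 191, 173, 151, 167]
168 [266 376] [178, 130, 177, 183, 186, 182, 181, 182, 170, 165]
180 [265 377] [181, 197, 190, 181, 185, 186, 185, 183, 171, 162]
192 [270 373] [105, 140, 152, 162, 178, 185, 154, 149, 145]
204 [275 368] [101, 95, 109, 169, 173, 162, 99, 100]
216 [304 339] [106, 167, 175]
228 [304 339] [174, 171, 172]
240 [303 339] [93, 177, 165]
252 [303 339] [99, 182, 182]
264 [303 339] [119, 174, 187]
276 [303 340] [129, 190, 192, 180]
288 [302 340] [99, 197, 185, 203]
300 [302 340] [153, 187, 194, 195]
312 [301 341] [115, 200, 200, 195]
324 [300 359] [109, 218, 216, 206, 60]
```

The scoop is empty. Returning it to its original place on the left.

Request:
play_rows --pt "0.006 0.05 0" --pt "0.006 0.05 0" --pt "0.006 0.05 0" --pt "0.006 0.05 0" --pt "0.006 0.05 0" --pt "0.006 0.05 0" --pt "0.006 0.05 0" --pt "0.006 0.05 0" --turn '[10.5,10.5,10.5,10.5,10.5,10.5,10.5,10.5]'

```text
time: 44.08
tool_pos: [0.3782, -0.0105, 0.2272]
tool_rot: [0.001, 0.739, 0.674, 0.001]
contact_force: [1.0, 0.1, -0.9]
gripper_width: 0.199
grasp_force: 60.7
```

Request:
play_rows --pt "0.015 0.05 0" --pt "0.015 0.05 0" --pt "0.015 0.048 0" --pt "0 0 -0.04" --pt "0 0 -0.045" --pt "0 0 -0.03" --pt "0 0 -0.02" --pt "0 0 0" --turn '[3.5,0,0,0,0,0,0,0]'

```text
time: 45.08
tool_pos: [0.4229, 0.136, 0.0913]
tool_rot: [-0.0, 0.72, 0.694, 0.0]
contact_force: [-1.0, 1.2, -1.5]
gripper_width: 0.197
grasp_force: 60.3
```

Request:
play_rows --pt "0 0 -0.02" --pt "0 0 -0.02" --pt "0 0 -0.015" --pt "0 0 -0.01" --pt "0 0 -0.008" --pt "0 0 -0.005" --pt "0 0 -0.003" --pt "0 0 0" --turn '[0,0,0,0,0,0,0,0]'

```text
time: 46.08
tool_pos: [0.4271, 0.1338, 0.0155]
tool_rot: [0.004, 0.719, 0.695, 0.001]
contact_force: [-4.6, -15.5, 22.6]
gripper_width: 0.195
grasp_force: 66.2
```

Request:
play_rows --pt "0 0 0" --pt "0 0 0" --pt "0 0 0" --pt "0 0 0.04" --pt "0 0 0.05" --pt "0 0 0.06" --pt "-0.02 0 0.06" --pt "-0.02 0 0.06" --turn '[0,0,0,0,0,0,0,0]' --hand 0.045

```text
time: 47.08
tool_pos: [0.382, 0.1355, 0.2804]
tool_rot: [-0.0, 0.72, 0.694, 0.0]
contact_force: [0.3, 0.2, -0.1]
gripper_width: 0.53
grasp_force: 0.0
```

```bash
python3 b.py w21|head -1; python3 f.py w21 blue .42 .21 1.54; python3 - <<'E'
from fit import *
for n in ('w16','w21'):
    C,im=load(n); m=cmask(im,'blue'); l=cv2.connectedComponentsWithStats(m.astype(np.uint8)); 
    k=max(range(1,l[0]),key=lambda i:l[2][i,4]*(l[2][i,1]<100)); M=l[1]==k; ys=np.nonzero(M.any(1))[0]
    def W(r): q=np.nonzero(M[r])[0]; return px2w(C,[(q[0],r),(q[-1],r)],0.0)
    print(n,l[2][k],px2w(C,[(360,ys[0]),(360,ys[-1])],.03).round(4).tolist())
E
```

```text
47.075 [0.382  0.1355 0.2804] [-0.     0.72   0.694  0.   ] [ 0.16 -0.53  2.02  0.    1.65  0.19] [ 0.3  0.2 -0.1] [0.384 0.214 0.424] 327.60158737422347
[427.4 203.3 154.6] 0.122 grip@-85: 0.4253 0.1183
[427.3 204.4 154.4] 0.12 grip@-85: 0.425 0.1195
ballish []
w16 [ 337   11   55  150 4459] [[0.4203, 0.2833, 0.03], [0.4262, 0.111, 0.03]]
w21 [ 334   31   54  153 5245] [[0.4284, 0.2706, 0.03], [0.4282, 0.0983, 0.03]]
```

blue_b is set down and empty. Next, a repeat of the w9 view to check for stray balls, bin poses and bystanders by image difference.

Request:
play_rows --pt "0 -0.05 0.002" --pt "0 -0.05 0.002" --pt "0 -0.05 0.002" --pt "0 -0.05 0.002" --pt "0 -0.05 0.002" --pt "0 -0.05 0.002" --pt "0 -0.05 0.002" --pt "0 -0.05 0" --turn '[10.3,10.3,10.3,10.3,10.3,10.3,10.3,10.3]'

```text
time: 48.12
tool_pos: [0.3846, -0.2353, 0.2913]
tool_rot: [0.0, 0.137, 0.991, 0.0]
contact_force: [0.6, 0.1, 0.0]
gripper_width: 0.527
grasp_force: 0.0
```

Request:
play_rows --pt "-0.005 -0.01 0" --pt "0 0 0" --turn '[9.8,0]' --hand 0.05

```text
time: 48.38
tool_pos: [0.3794, -0.2443, 0.2909]
tool_rot: [-0.0, 0.056, 0.998, 0.001]
contact_force: [0.3, 0.6, 0.1]
gripper_width: 0.586
grasp_force: 0.0
```

```bash
python3 b.py w22|head -1; python3 e.py w22; python3 - <<'E'
from fit import *
Ca,a=load('w9'); Cb,b=load('w22')
# warp via table plane z=0
P=px2w(Cb,[(100,200),(500,200),(100,300),(500,300)],0.0)
H,_=cv2.findHomography(w2px(Cb,P),w2px(Ca,P))
w=cv2.warpPerspective(b,H,(640,400))
d=np.abs(cv2.GaussianBlur(a,(0,0),1).astype(int)-cv2.GaussianBlur(w,(0,0),1)).max(2)>45
d=cv2.morphologyEx(d.astype(np.uint8),cv2.MORPH_OPEN,np.ones((4,4)))
q=cv2.connectedComponentsWithStats(d)
for s,c in zip(q[2][1:],q[3][1:]): 
    if s[1]<300: print(s,px2w(Ca,c,0)[0].round(3))
C,im=load('w22')
for col,y in (('blue',-.413),('yellow',-.291)):
    m=cmask(im,col); ig=np.zeros((400,640),bool); ig[283:]=1
    n,l,st,ce=cv2.connectedComponentsWithStats(m.astype(np.uint8)); k=l[np.clip(int(w2px(C,[.445,y,.09])[0,1]),0,399),int(w2px(C,[.445,y,.09])[0,0])]
    print(col,[ (v[0].round(1),round(v[1],3)) for v in [fit(C,l==k,BIN,.037,(.526,y,.01),ig,30)]])
E
python3 f.py w22 blue .533 -.136 -.13
```

```text
48.375 [ 0.3794 -0.2443  0.2909] [-0.     0.056  0.998  0.001] [-0.74 -0.41  1.92  0.    1.63 -2.2 ] [0.3 0.6 0.1] [ 0.3   -0.236  0.435] 327.60158737422347
blue [594 150  46  22 676] [618. 159.]
blue [ 389  179   48  112 2546] [416. 237.]
blue [ 155  226   80   75 3291] [194. 268.]
yellow [ 469  147   58  123 4319] [498. 218.]
yellow [200 169  44  25 430] [221. 182.]
yellow [ 264  212   66   79 3234] [296. 258.]
yellow [  34  287   64   55 2202] [ 68. 313.]
[   0    0   35  141 3511] [ 0.269 -0.66   0.   ]
[  45    0   44  126 2647] [ 0.268 -0.591  0.   ]
[348   0  27  47 920] [ 0.225 -0.227  0.   ]
[ 362    0  278   51 7062] [ 0.214 -0.021  0.   ]
[434  27  15  15 182] [ 0.236 -0.132  0.   ]
[ 93 123  25  20 401] [ 0.358 -0.563  0.   ]
[363 126  21  23 367] [ 0.358 -0.206  0.   ]
[386 126  30  24 378] [ 0.36  -0.172  0.   ]
[523 128  23  20 368] [0.359 0.008 0.   ]
[547 128  24  10 147] [0.351 0.038 0.   ]
[ 73 140  21   7 136] [ 0.371 -0.595  0.   ]
[  0 145  13  81 692] [ 0.418 -0.714  0.   ]
[553 147  15   5  73] [0.374 0.046 0.   ]
[203 153  70  53 983] [ 0.421 -0.388  0.   ]
[
[... 981 characters left out ...]
.249  0.   ]
[231 251   6   5  27] [ 0.535 -0.406  0.   ]
[420 256  15  10 124] [ 0.544 -0.115  0.   ]
[191 267   8   8  55] [ 0.565 -0.468  0.   ]
[211 278  14   8  86] [ 0.585 -0.434  0.   ]
[ 89 285  24  23 335] [ 0.61  -0.622  0.   ]
[240 286   9  11  68] [ 0.6   -0.394 -0.   ]
[  91  293  119   41 1765] [ 0.633 -0.553  0.   ]
[404 292   5   5  23] [ 0.604 -0.142  0.   ]
[397 298   5   5  23] [ 0.615 -0.152  0.   ]
blue [(array([ 534.7, -424. ,   -7.9]), np.float64(0.188))]
yellow [(array([ 538.6, -292.7,    1.1]), np.float64(0.205))]
[ 532.8 -137.2  -13. ] 0.251 grip@-85: 0.4485 -0.1262
[ 532.8 -137.2  -12.8] 0.251 grip@-85: 0.4485 -0.1264
ballish [(np.int32(1045), array([401., 275.]))]
```

```bash
python3 - <<'E'
from fit import *
for n,pts in (('w9',dict(mk=(219,159,46,21),)),('w22',dict(mk=(200,169,44,25)))):
    C,im=load(n); u,v,w,h=pts['mk']; print(n,'marker',px2w(C,(u+w/2,v+h/2),.01)[0].round(3))
    for col,y in (('blue',-.413),('yellow',-.291)):
        m=cmask(im,col); r0,c0=w2px(C,[.45,y,.091])[0][::-1].astype(int)
        rows=[r for r in range(180,300) if m[r,c0-15:c0+15].sum()>4]; r=rows[0]; q=np.nonzero(m[r+8,c0-20:c0+20])[0]+c0-20
        c=q.mean(); bm=m[:,c0-70:c0+70].sum(1); f=next(i for i in range(r,300) if bm[i]>35)
        print(col,'tip',px2w(C,(c,r),.091)[0].round(4),'rim front row@.097',px2w(C,(c,f),.097)[0].round(4))
E
```

```text
w9 marker [ 0.404 -0.382  0.01 ]
blue tip [ 0.4312 -0.4123  0.091 ] rim front row@.097 [ 0.4545 -0.4126  0.097 ]
yellow tip [ 0.4289 -0.2932  0.091 ] rim front row@.097 [ 0.4522 -0.2931  0.097 ]
w22 marker [ 0.404 -0.382  0.01 ]
blue tip [ 0.431 -0.41   0.091] rim front row@.097 [ 0.4505 -0.4123  0.097 ]
yellow tip [ 0.4288 -0.2906  0.091 ] rim front row@.097 [ 0.4492 -0.293   0.097 ]
```

The bins and marker are unchanged, the scoops are empty and no ball shows on the table. Handing in.

```bash
python3 -c "
from plant import *
print(job_done())"
```

```text
the job is handed in; nothing more can be done
None
```

I handed the job in: both bins hang on the rail, the three balls (one from blue_a, two from blue_b) were tipped into the blue bin, the yellow scoop was empty so I left it alone, and the marker hadn't moved. `job_done()` returned no verdict, and I couldn't see into the blue bin, so I judged the balls in because the blue scoops were empty and no stray ball showed near the rack.

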